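# Tip used sample tubes from a scoop through the spring flap of a bench waste bin

## Robot

A 6-joint arm with a two-finger parallel gripper is mounted at the origin on the work surface. World frame = base frame: x ahead of the robot, y to its left, z up, the work surface at z = 0. Lengths are in m, angles in rad, forces in N, time in s.
With the tool pointing down it reaches from about 0.375 to 0.9 m from the base axis. Payload 3.1 kg.
Tool frame: the origin (TCP) lies midway between the tips of the shut fingers; the grasp point (between the pads) lies 19 mm behind it; x points along the fingers, y is the direction in which the jaws open and shut, and the axes are right-handed (so a half turn about x gives the same grasp; the last joint's range is limited). The gripper opens to 87 mm and grips with 3 to 60 N. Pads are 19 mm wide; open, the fingers measure 117 mm over their backs; the gripper's body (75 mm by 190 mm) begins 51 mm behind the grasp point.
Start: joints at [-1.468, 0.527, 1.433, -0, 1.181, -0.178], TCP at [0.173, -0.6, 0.195] pointing down, gripper open.
Joint ranges: [-3.08, 3.08], [-0.75, 2.2], [0.22, 2.44], [-1.43, 4.57], [0, 2.65], [-2.85, 2.85]. Speed limits (rad/s): [2.79, 2.79, 3.14, 3.14, 3.14, 3.14].

## Interface

Orientations are given as a unit quaternion [x, y, z, w].
In Python, from rig import get_obs, imaging, robot gives the robot as it stands.
- The arm moves only by the shell command python3 -m inch 'ROWS' [FORCE]. ROWS is JSON, a list of rows, each a list of 3 entries, a list of its own where there are three numbers: the finger opening in mm, from 0 to 87, then the shift along the tool's x, y, z in mm, then the turn, a rotation vector about the tool's x, y, z in degrees. In form: [[grip, [dx, dy, dz], [wx, wy, wz]], ...]. A call has 1 to 12 rows; each row shifts and turns the pose as measured when the row begins, along the tool's axes as they then stand; what a row does not reach is not made up. A row lasts 1/8 s, in which the tool goes at most 62.5 mm and 10.7 degrees, less where a joint would pass 70% of its speed; a pose out of reach is approached as far as the arm can. A call with a gripper value outside its range is refused whole. The fingers move at their own pace and stop on an object; FORCE is the grip in N (left out, the last holds). Time passes only in rows, so rows that do not move let the fingers close. It gives the time, the measured TCP pose, the force and the opening at its end, in the units of the state.
- get_obs(): the state, without advancing time (a new reading comes with each control period).
- imaging.camera(name): name is "scene" or "top" or "wrist"; returns the picture (420x560x3 uint8, red, green, blue); there is no depth.
- imaging.camera_params(name): a dict with "camera_matrix" (3x3 intrinsics, pixels), "xyz" and "rotation" of the camera in the world. Camera axes: x right, y down, z forward; pixel columns grow to the right and rows downward; lengths in m; the calibration is good to about 2 mm. A picture is of the moment at which its call begins: read the wrist's pose just before it. camera_params takes no time and is no camera call; for the wrist camera it gives the pose at the moment of the call.
- robot.hand_in(): hands the job in, once; it reports no verdict.
Trained networks look in the newest picture that a camera, given by its name, has taken for a name from the list of things; names that differ only in an ending like _2 or _b are one class to them, and where a whole thing is asked for, a point or a joint stands for the part that bears it (a point fixed in the world has none). Each returns a list of dicts, best first, with "confidence" (0 to 1); they miss things now and then, are a little off and sometimes report something else, mostly with a low value. They report only what shows in the picture. A call takes as long as a camera call. They do not tell look-alikes from the thing itself.
- imaging.cut_out(camera, target): "pixels" (420x560 bool, what is visible of it) and "box" ([centre column, centre row, width, height] in pixels, round what is visible of it).
- imaging.tip_of(camera, target): "pixel" ([column, row] in pixels: a listed point, or the origin of a listed thing).
The state is a dict: "time": time; "q": joint angles; "joint_velocities": joint speeds; "joint_torque": joint torques, N m; "position": TCP position; "tool_rot": TCP orientation; "ft_force": force on the tool from outside, world axes, zero at the start; "moment": the same for the moment, N m; "grip_width": finger opening in m.
Only numpy, scipy, OpenCV 4.12 (cv2) and the standard library are available. Lean on these libraries where they do the work, as an engineer would, in place of code of your own. Each camera call takes 0.05 s, during which the arm holds its last target. There are 200 camera calls.

## Task

Empty the three used sample tubes from the steel scoop into the twin waste bin: push a flap open with the scoop's own lip and, with the lip inside, tip the scoop so that the tubes roll in. One of the two compartments is already full and its flap gives only a little, so feel for it gently and use the other. Then let the flap spring shut and set the empty scoop back down level on its black mat; never touch the tubes or the bin with the gripper or arm, do not ram the bin, and leave the beaker, wash bottle and timer where they are.

Things in the scene. Friction and masses are not known exactly. Their poses are not given: they have to be found in the camera images.
- bin: White plastic twin waste bin, fixed, 160 mm deep (x), 270 wide (y), 208 tall. Origin: centre of its underside; +x is the slot side, facing away from the robot, turned up to 0.25 rad. The face there slopes 30 degrees back from vertical, from the flap hinges (x 30, z 198 mm) down and out to the slots' bottom edge (x 70, z 131 mm). Hollow inside from x = -75 to +65 mm.
- slot_a (a point): Middle of the bottom edge of the slot of flap_a (bin x 70, y +66, z 131 mm; axes as the bin's): the top of the 5 mm thick vertical front wall. The slot is 112 mm wide and 78 mm high along the slope, closed by a steel flap.
- slot_b (a point): The same for the slot of flap_b (bin y -66 mm). Which compartment is full cannot be seen and changes from start to start: behind the full one the flap stops dead after 0.05 to 0.2 rad; the other is nearly empty.
- flap_a (a joint): Opening (rad) of the steel flap at bin y = +66 mm, 104 mm wide, 77 mm long, 3 mm thick, hinged along its upper edge; 0 = shut, grows as it is pushed inwards, up to 1.35. A spring resists with about 0.05 N m when shut and 0.10 N m at 1 rad (1 to 2 N at the lower edge) and shuts it again.
- flap_b (a joint): The same for the flap at bin y = -66 mm.
- flap_a_edge (a point): Middle of the lower free edge of flap_a (moves with it).
- flap_b_edge (a point): Middle of the lower free edge of flap_b (moves with it).
- scoop: Steel scoop, about 0.2 kg: a flat-bottomed trough 165 mm long (x), 86 wide (y), open at the front (-x, roughly towards the robot at first), walls 36 mm high and 4 mm thick at back and sides, black handle at the back (+x). Origin: centre of the trough's underside; z up. The tubes lie in the rear half behind a low ramp in the floor and roll out when it is tipped nose down more than 15 degrees.
- lip (a point): Middle of the scoop's front lip (x = -82.5 mm, z = 5 mm of the scoop; axes as the scoop's). The floor there lies between z = 3 and 7 mm; the side walls end 15 mm behind the lip. A nose-down tilt of 35 to 45 degrees with the lip some 70 mm past the slot's bottom edge empties it.
- grip (a point): Where to hold the scoop: on its handle, a level black bar 20 mm wide (y), 16 mm tall, running back along +x from x = 82 to 164 mm at z = 47 to 63 mm of the scoop; this point is at x = 108 mm, z = 55 mm, with clear space to both sides, behind and above. Hold it firmly: the loaded scoop is nose-heavy. Axes as the scoop's.
- mat: Black rubber mat, fixed, 280 x 160 x 3 mm, under the scoop. Origin: centre of its underside.
- tube0: White plastic sample tube with a grey cap, 70 mm long, 22 mm diameter, 25 g, lying across the scoop. Origin: its middle; y along it.
- tube1: White plastic sample tube with a grey cap, 70 mm long, 22 mm diameter, 25 g, lying across the scoop. Origin: its middle; y along it.
- tube2: White plastic sample tube with a grey cap, 70 mm long, 22 mm diameter, 25 g, lying across the scoop. Origin: its middle; y along it.
- beaker: Bystander: glass beaker, 72 mm diameter, 95 mm tall. Origin: centre of its underside.
- wash_bottle: Bystander: white plastic bottle with grey cap, 66 mm diameter, 170 mm tall. Origin: centre of its underside.
- timer: Bystander: flat black timer, 75 x 60 x 24 mm. Origin: centre of its underside.
Mind the look-alikes: they are no part of the job. What is shaped like the tube2 but blue, red or yellow is not meant.

How it is judged:
By the outcome, as a careful person would: the job done as asked, in the order asked, and still so for the second after the job is handed in, with the robot touching nothing.
It also fails if it takes over 72 s, if anything falls off the work surface, if the arm or the gripper's body presses on something with over 40 N, if the wrist force passes 120 N, or if a joint passes its speed limit or range.

## Working session

There is one attempt and no reset: what is moved stays moved. The work goes in short steps, Python scripts to look and compute and a shell command to move; the robot and the scene stay as the last step left them, time stands still between calls to the robot, and variables do not carry over. Pictures are saved under pics/ and viewed, about 8 in all and at most 12, crops included, and the job is handed in when it is done.

```bash
ls; mkdir -p pics; python3 - <<'E'
from rig import get_obs, imaging, robot
import cv2,numpy as np
o=get_obs();print({k:np.round(v,3) for k,v in o.items()})
for c in ["scene","top"]:
    im=imaging.camera(c);cv2.imwrite(f"pics/{c}0.png",im[:,:,::-1])
    p=imaging.camera_params(c);print(c,p)
    for t in ["slot_a","slot_b","flap_a_edge","flap_b_edge","lip","grip","scoop","mat","bin","tube0","beaker","wash_bottle","timer"]:
        print(t,[(np.round(d["pixel"],1).tolist(),round(d["confidence"],2)) for d in imaging.tip_of(c,t)][:5])
E
```

```text
pics
{'time': np.float64(0.0), 'q': array([-1.468,  0.528,  1.434, -0.   ,  1.181, -0.179]), 'joint_velocities': array([-0.001, -0.001, -0.002,  0.   , -0.001, -0.   ]), 'joint_torque': array([-2.0000e-03, -4.4005e+01, -1.7659e+01,  6.3000e-02,  5.8000e-02,
       -0.0000e+00]), 'position': array([ 0.173, -0.6  ,  0.194]), 'tool_rot': array([ 0.7  ,  0.1  , -0.7  ,  0.098]), 'ft_force': array([ 0.23 ,  0.597, -0.025]), 'moment': array([-0.004, -0.019,  0.023]), 'grip_width': np.float64(0.087)}
scene {'camera_matrix': array([[410.12381213,   0.        , 283.62393594],
       [  0.        , 410.12381213, 206.00540804],
       [  0.        ,   0.        ,   1.        ]]), 'xyz': array([1.16285582, 0.02062044, 1.01599474]), 'rotation': array([ 0.65583823,  0.69379092, -0.21768077, -0.20284342])}
slot_a [([294.2, 176.7], 0.89), ([343.9, 183.1], 0.65)]
slot_b [([294.2, 176.7], 0.89), ([343.9, 183.1], 0.65)]
flap_a_edge [([343.6, 182.2], 0.62)]
flap_b_edge [([293.2, 176.3], 0.74)]
lip [([188.4, 184.5], 0.57)]
grip [([188.1, 229.2], 0.97)]
scoop [([189.8, 207.1], 0.82), ([189.5, 222.8], 0.41
[... 484 characters left out ...]
 0.        ,   1.        ]]), 'xyz': array([ 0.30121237, -0.01109147,  1.29537745]), 'rotation': array([ 0.71367176, -0.69244296,  0.07477048, -0.07486481])}
slot_a [([220.8, 242.0], 0.89), ([271.0, 244.8], 0.66)]
slot_b [([220.8, 242.0], 0.89), ([271.0, 244.8], 0.66)]
flap_a_edge [([226.6, 238.0], 0.96)]
flap_b_edge []
lip []
grip [([380.8, 224.7], 0.72), ([375.3, 202.2], 0.67), ([380.6, 218.4], 0.34)]
scoop [([388.4, 241.1], 0.97)]
mat [([381.0, 242.9], 0.91)]
bin []
tube0 [([383.3, 236.4], 0.61), ([378.9, 218.8], 0.58), ([320.0, 215.4], 0.54), ([395.5, 163.6], 0.45)]
beaker [([139.1, 208.9], 0.57), ([274.7, 245.7], 0.51)]
wash_bottle [([122.8, 260.9], 0.96)]
timer [([302.6, 146.7], 0.85)]
```

```bash
python3 - <<'E'
import cv2,numpy as np
a=cv2.imread("pics/scene0.png")[110:330,90:490];b=cv2.imread("pics/top0.png")[90:310,90:490]
cv2.imwrite("pics/v1.png",np.vstack([cv2.resize(a,None,fx=1.36,fy=1.36,interpolation=3),cv2.resize(b,None,fx=1.36,fy=1.36,interpolation=3)]))
E
```

```text
(no output)
```

View pics/v1.png

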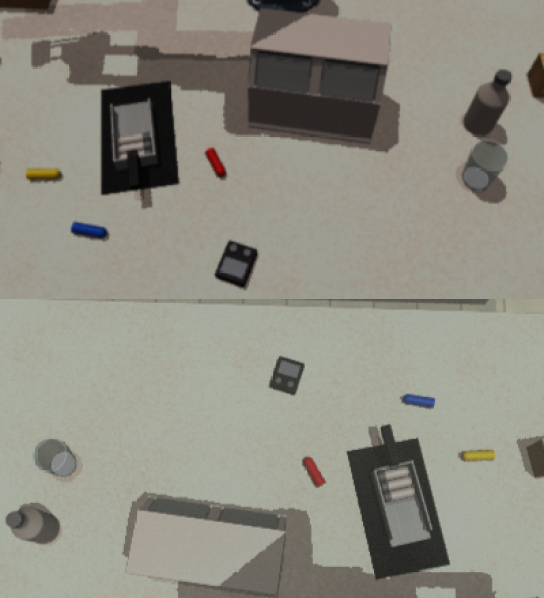

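The pictures show the scoop on its mat with three white tubes in it (top view about 383,236, handle end about 373,186). The look-alike tubes are loose on the table: red at (320,215), blue at (397,163), yellow at (441,204). In the scene view flap_b is on the left at (294,177) and flap_a on the right at (344,183).

```bash
cat > h.py <<'E'
from rig import get_obs, imaging, robot
import cv2,numpy as np
from scipy.spatial.transform import Rotation as R
from scipy.optimize import least_squares
P={c:imaging.camera_params(c) for c in ("scene","top")}
def proj(p,X):
    X=np.atleast_2d(X);r=p["rotation"];r=R.from_quat(r) if np.size(r)==4 else R.from_matrix(r)
    c=r.inv().apply(X-p["xyz"]);K=p["camera_matrix"]
    return c[:,:2]/c[:,2:]*[K[0,0],K[1,1]]+[K[0,2],K[1,2]]
def ray(p,px,z):
    r=R.from_quat(p["rotation"]);K=p["camera_matrix"]
    d=r.apply([(px[0]-K[0,2])/K[0,0],(px[1]-K[1,2])/K[1,1],1])
    return p["xyz"]+d*(z-p["xyz"][2])/d[2]
E
python3 - <<'E'
from h import *
for c,l in dict(scene=dict(slot_a=(343.9,183.1,.131),slot_b=(294.2,176.7,.131),lip=(188.4,184.5,.008),grip=(188.1,229.2,.058),scoop=(189.8,207.1,.003),mat=(189.2,206.9,0)),
 top=dict(slot_a=(220.8,242,.131),slot_b=(271,244.8,.131),grip=(375.3,202.2,.058),scoop=(388.4,241.1,.003),mat=(381,242.9,0))).items():
    for n,(u,v,z) in l.items(): print(c,n,ray(P[c],(u,v),z).round(4))
for c in P:
    imaging.camera(c)
    for t in ("bin","mat","scoop","grip"):
        m=imaging.cut_out(c,t)
        if not m: print(c,t,None);continue
        m=m[0];k=m["pixels"].astype(np.uint8);ct=max(cv2.findContours(k,0,2)[0],key=cv2.contourArea)
        z=dict(bin=.208,mat=.003,scoop=.039,grip=.066)[t]
        q=cv2.approxPolyDP(cv2.convexHull(ct),3,True)[:,0]
        print(c,t,m["confidence"].round(2) if hasattr(m["confidence"],"round") else m["confidence"],q.tolist(),[ray(P[c],x,z)[:2].round(3).tolist() for x in q])
E
```

```text
scene slot_a [0.4684 0.1416 0.131 ]
scene slot_b [0.4535 0.0054 0.131 ]
scene lip [ 0.4036 -0.3231  0.008 ]
scene grip [ 0.594  -0.2777  0.058 ]
scene scoop [ 0.4843 -0.3044  0.003 ]
scene mat [ 0.4817 -0.3073  0.    ]
top slot_a [0.4591 0.1489 0.131 ]
top slot_b [0.4557 0.0172 0.131 ]
top grip [ 0.596 -0.273  0.058]
top scoop [ 0.4938 -0.3211  0.003 ]
top mat [ 0.4883 -0.3001  0.    ]
scene bin None
scene mat 0.72 [[199, 185], [204, 228], [192, 247], [186, 249], [173, 227], [171, 190]] [[0.4, -0.291], [0.555, -0.25], [0.619, -0.273], [0.626, -0.288], [0.556, -0.34], [0.424, -0.374]]
scene scoop 0.56 [[199, 185], [205, 229], [187, 249], [173, 229], [171, 189]] [[0.427, -0.28], [0.58, -0.237], [0.645, -0.275], [0.584, -0.326], [0.447, -0.361]]
scene grip 0.73 [[199, 184], [205, 230], [192, 248], [186, 249], [173, 230], [171, 187]] [[0.444, -0.273], [0.599, -0.229], [0.656, -0.254], [0.659, -0.269], [0.604, -0.316], [0.459, -0.352]]
top bin 0.85 [[190, 245], [203, 235], [300, 250], [293, 306], [183, 291]] [[0.439, 0.213], [0.465, 0.183], [0.435, -0.056], [0.301, -0.042], [0.328, 0.222]]
top mat 0.62 [[396, 193], [420, 285], [366, 295], [346, 203]] [[0.639, -0.347], [0.37, -0.409], [0.338, -0.254], [0.604, -0.198]]
top scoop 0.88 [[373, 182], [394, 211], [407, 257], [404, 266], [379, 272], [363, 221], [369, 184]] [[0.661, -0.271], [0.576, -0.33], [0.445, -0.364], [0.42, -0.355], [0.401, -0.284], [0.544, -0.241], [0.654, -0.259]]
top grip 0.88 [[373, 184], [394, 214], [406, 257], [403, 265], [383, 271], [376, 267], [364, 221]] [[0.647, -0.265], [0.562, -0.323], [0.442, -0.354], [0.42, -0.345], [0.402, -0.29], [0.412, -0.271], [0.539, -0.239]]
```

```bash
cat >> h.py <<'E'
def box(x0,x1,y0,y1,z0,z1): return np.array([[x,y,z] for x in(x0,x1) for y in(y0,y1) for z in(z0,z1)])/1000.
SC=[box(-82.5,82.5,-43,43,0,7),box(-67.5,82.5,-43,43,0,36),box(82,164,-10,10,47,63)]
def sil(p,parts,pose,s=4):
    m=np.zeros((420*s,560*s),np.uint8)
    for b in parts:
        X=R.from_euler("z",pose[2]).apply(b)+[pose[0],pose[1],pose[3]]
        cv2.fillConvexPoly(m,cv2.convexHull(np.round((proj(p,X)+.5)*s).astype(np.int32)),1)
    return cv2.resize(m.astype(np.float32),(560,420),interpolation=cv2.INTER_AREA)
E
python3 - <<'E'
from h import *
from scipy.optimize import minimize
M={}
for c in P:
    imaging.camera(c)
    M[c]=imaging.cut_out(c,"scoop")[0]["pixels"].astype(float)
f=lambda q,cs:sum(1-np.minimum(M[c],s).sum()/np.maximum(M[c],s).sum() for c in cs for s in [sil(P[c],SC,[*q,.003])])
for cs in (["top"],["scene"],["scene","top"]):
    r=minimize(f,[.486,-.305,.27],args=(cs,),method="Nelder-Mead",options=dict(initial_simplex=[[.486,-.305,.27],[.50,-.305,.27],[.486,-.32,.27],[.486,-.305,.33]]))
    print(cs,r.x.round(4),r.fun)
a=cv2.imread("pics/scene0.png")[110:220,250:400];b=cv2.imread("pics/top0.png")[220:320,170:320]
cv2.imwrite("pics/v2.png",np.vstack([cv2.resize(a,(600,440),interpolation=2)[:330],cv2.resize(b[:67],(600,268),interpolation=2)]))
cv2.imwrite("pics/v2.png",np.hstack([cv2.resize(a,(400,293),interpolation=2),cv2.resize(b,(400,267),interpolation=2)[:293] if 0 else cv2.resize(cv2.imread("pics/top0.png")[215:325,165:315],(400,293),interpolation=2)]))
E
```

```text
['top'] [ 0.4934 -0.3075  0.2546] 0.2805386250885896
['scene'] [ 0.4963 -0.305   0.2553] 0.2285497067554848
['scene', 'top'] [ 0.4944 -0.3064  0.2551] 0.5178065480513867
```

View pics/v2.png

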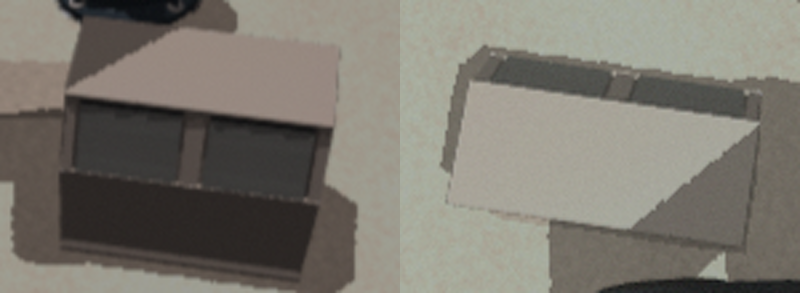

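```bash
cat > bin.py <<'E'
from h import *
def s(x,y): return (250+x*3/8,110+y*3/8)
def t(x,y): return (165+(x-400)*3/8,215+y*3/8)
# (cam,pix,y,x or None,z)
D=[("scene",s(65,94),-.135,None,.208),("scene",s(332,127),.135,None,.208),("scene",s(340,46),.135,-.08,.208),
("scene",s(60,172),-.135,.07,.131),("scene",s(320,207),.135,.07,.131),
("top",t(472,79),.135,None,.208),("top",t(760,122),-.135,None,.208),("top",t(447,203),.135,-.08,.208),("top",t(744,246),-.135,-.08,.208),
("top",t(487,47),.135,.07,.131),("top",t(762,92),-.135,.07,.131)]
def res(v):
    out=[]
    for c,px,y,x,z in D:
        X=R.from_euler("z",v[2]).apply([v[3] if x is None else x,y,z])+[v[0],v[1],0]
        out+=list(proj(P[c],X)[0]-px)
    return np.array(out)
r=least_squares(res,[.38,.09,-.1,.03],loss="soft_l1")
BIN=r.x
if __name__=="__main__":
    print(r.x.round(4));print(res(r.x).reshape(-1,2).round(1).tolist())
    for y in(.066,-.066): print((R.from_euler("z",BIN[2]).apply([.07,y,.131])+[BIN[0],BIN[1],0]).round(4))
E
python3 bin.py; python3 - <<'E'
from h import *
from bin import BIN
S=[.495,-.306,.255]
def draw(c,im,pts,col):
    q=proj(P[c],pts)
    for a,b in zip(q[:-1],q[1:]): cv2.line(im,tuple(int(v) for v in a*16*3+24),tuple(int(v) for v in b*16*3+24),col,1,cv2.LINE_AA,4)
o=[]
for c,cr in (("scene",(110,160,270,130)),("top",(170,330,290,130))):
    im=cv2.resize(cv2.imread(f"pics/{c}0.png"),None,fx=3,fy=3,interpolation=2)
    f=lambda X:R.from_euler("z",S[2]).apply(np.array(X)/1000)+[S[0],S[1],.003]
    draw(c,im,f([[82.5,43,36],[-67,43,36],[-82.5,43,7],[-82.5,-43,7],[-67,-43,36],[82.5,-43,36],[82.5,43,36]]),(0,0,255))
    draw(c,im,f([[82,10,63],[164,10,63],[164,-10,63],[82,-10,63],[82,10,63]]),(0,255,0))
    f=lambda X:R.from_euler("z",BIN[2]).apply(np.array(X)/1000)+[BIN[0],BIN[1],0]
    for y in(66,-66):draw(c,im,f([[70,y-56,131],[70,y+56,131],[30,y+56,198],[30,y-56,198],[70,y-56,131]]),(255,0,0))
    y0,y1,x0,x1={"scene":(115,265,150,400),"top":(175,325,165,425)}[c]
    o.append(cv2.resize(im[y0*3:y1*3,x0*3:x1*3],(500*1,300)))
cv2.imwrite("pics/v3.png",np.vstack(o))
E
```

```text
[ 0.3933  0.0826 -0.1136  0.0317]
[[-1.6, -0.5], [0.2, -0.1], [-1.0, 0.1], [-1.6, -0.5], [-1.1, -0.6], [-2.0, -0.1], [-0.5, -0.4], [-1.3, -0.6], [-0.8, -0.2], [0.8, 1.5], [-0.5, -0.7]]
[0.4704 0.1402 0.131 ]
[0.4554 0.0091 0.131 ]
```

View pics/v3.png

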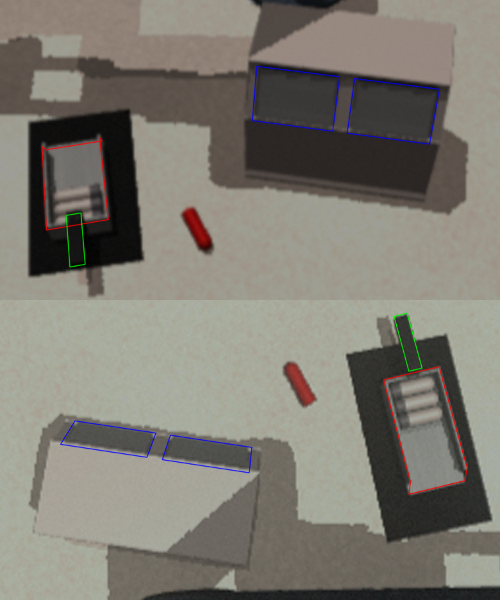

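The overlays match well: the bin's slots (blue) and the scoop and handle (red and green) lie on the picture edges. Candidates for the tubes: three white ones in the scoop at top (383,228), chosen; red (320,215), blue (397,163) and yellow (441,204), ignored. There is only one scoop handle, ending at top (373,186).

```bash
cat >> h.py <<'E'
def tool(yaw,pitch_deg,sgn=1):
    "tool rotation holding the scoop: yaw of scoop x, nose-down pitch"
    y=R.from_euler("z",yaw)*R.from_euler("y",-pitch_deg,degrees=True)
    return y*R.from_matrix(np.array([[0,0,-1],[0,sgn,0],[sgn,0,0]]).T if 0 else np.column_stack([[0,0,-1],[0,sgn,0],[sgn,0,0]]))
def plan(p,Rt,n,start=None):
    if start is None: o=get_obs();p0,R0=o["position"],R.from_quat(o["tool_rot"])
    else: p0,R0=start
    w=(R0.inv()*Rt).as_rotvec()/n
    print("total",np.round(np.array(p)-p0,4),"rot",np.round(np.degrees(w*n),1),"n",n)
    for i in range(n):
        Ri=R0*R.from_rotvec(w*i);print([np.round(Ri.inv().apply((np.array(p)-p0)/n*1000),1).tolist(),np.degrees(w).round(2).tolist()])
E
python3 - <<'E'
from h import *
S=np.array([.495,-.306,.255])
g=np.array([S[0]+.108*np.cos(S[2]),S[1]+.108*np.sin(S[2]),.058]);print(g)
for s in(1,-1): plan(g+[0,0,.06],tool(S[2],0,s),11)
print(ray(P["scene"],(440.1,243.4),0),ray(P["scene"],(440.3,195.7),0),ray(P["top"],(302.6,146.7),0))
E
```

```text
[ 0.59950764 -0.2787575   0.058     ]
total [ 0.4263  0.3217 -0.0769] rot [-178.5    0.     0. ] n 11
[[7.0, -17.4, -45.3], [-16.23, 0.0, 0.0]]
[[7.0, -4.0, -48.4], [-16.23, 0.0, 0.0]]
[[7.0, 9.7, -47.6], [-16.23, 0.0, 0.0]]
[[7.0, 22.6, -43.0], [-16.23, 0.0, 0.0]]
[[7.0, 33.7, -34.9], [-16.23, 0.0, 0.0]]
[[7.0, 42.1, -24.1], [-16.23, 0.0, 0.0]]
[[7.0, 47.2, -11.4], [-16.23, 0.0, 0.0]]
[[7.0, 48.5, 2.2], [-16.23, 0.0, 0.0]]
[[7.0, 45.9, 15.7], [-16.23, 0.0, 0.0]]
[[7.0, 39.7, 27.9], [-16.23, 0.0, 0.0]]
[[7.0, 30.3, 37.9], [-16.23, 0.0, 0.0]]
total [ 0.4263  0.3217 -0.0769] rot [ 1.5  0.  -0. ] n 11
[[7.0, -17.4, -45.3], [0.13, 0.0, -0.0]]
[[7.0, -17.5, -45.3], [0.13, 0.0, -0.0]]
[[7.0, -17.6, -45.3], [0.13, 0.0, -0.0]]
[[7.0, -17.7, -45.2], [0.13, 0.0, -0.0]]
[[7.0, -17.8, -45.2], [0.13, 0.0, -0.0]]
[[7.0, -17.9, -45.1], [0.13, 0.0, -0.0]]
[[7.0, -18.0, -45.1], [0.13, 0.0, -0.0]]
[[7.0, -18.1, -45.0], [0.13, 0.0, -0.0]]
[[7.0, -18.2, -45.0], [0.13, 0.0, -0.0]]
[[7.0, -18.3, -45.0], [0.13, 0.0, -0.0]]
[[7.0, -18.4, -44.9], [0.13, 0.0, -0.0]]
[0.56692323 0.4252799  0.        ] [0.39844547 0.45232996 0.        ] [ 0.77713874 -0.06564005  0.        ]
```

```bash
python3 -m inch '[[87,[0,-18,-45],[0,0,0]],[87,[0,-18,-45],[0,0,0]],[87,[0,-18,-45],[0,0,0]],[87,[0,-18,-45],[0,0,0]],[87,[0,-18,-45],[0,0,0]],[87,[7,-18,-45],[0,0,0]],[87,[7,-18,-45],[0,0,0]],[87,[7,-18,-45],[0,0,0]],[87,[7,-18,-45],[0,0,0]],[87,[7,-18,-45],[0,0,0]],[87,[7,-18,-45],[1.5,0,0]],[87,[0,0,0],[0,0,0]]]' 60
python3 - <<'E'
from h import *
P["wrist"]=imaging.camera_params("wrist")
im=imaging.camera("wrist")
S=np.array([.495,-.306,.255])
f=lambda X:R.from_euler("z",S[2]).apply(np.array(X)/1000)+[S[0],S[1],.003]
for X,col in(([[82,10,63],[164,10,63],[164,-10,63],[82,-10,63],[82,10,63]],(0,255,0)),([[82.5,43,36],[-67,43,36],[-82.5,43,7],[-82.5,-43,7],[-67,-43,36],[82.5,-43,36],[82.5,43,36]],(255,0,0))):
    q=proj(P["wrist"],f(X));cv2.polylines(im,[np.round(q).astype(np.int32)],False,col,1)
print([(d["pixel"],d["confidence"]) for d in imaging.tip_of("wrist","grip")],proj(P["wrist"],f([[108,0,55]])))
cv2.imwrite("pics/w1.png",im[:,:,::-1])
g=np.array([S[0]+.108*np.cos(S[2]),S[1]+.108*np.sin(S[2]),.039])
plan(g,tool(S[2],0,-1),3)
E
```

```text
time: 3.6
position: [0.6086, -0.2679, 0.1518]
tool_rot: [0.703, 0.085, -0.701, 0.091]
ft_force: [-0.3, -0.4, 0.1]
grip_width: 0.0871
[([283.4, 218.3], 0.58)] [[288.47257096 214.30626645]]
total [-0.0069 -0.0084 -0.1133] rot [-0.5 -0.  -0.5] n 3
[[37.8, 1.8, 3.0], [-0.15, -0.01, -0.17]]
[[37.8, 1.9, 3.0], [-0.15, -0.01, -0.17]]
[[37.8, 2.0, 2.9], [-0.15, -0.01, -0.17]]
```

View pics/w1.png

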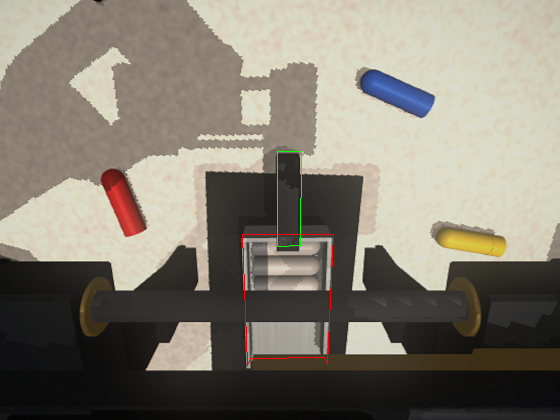

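The wrist view shows the black handle at columns 277-300, rows 152-250, in line with the projected model to 2-4 px, and the white tubes behind it. I'll go down and grip.

```bash
python3 -m inch '[[87,[25,2,3],[-0.2,0,-0.2]],[87,[28,2,3],[-0.2,0,-0.2]],[87,[30,2,3],[-0.1,0,-0.1]],[87,[30,0,0],[0,0,0]],[87,[0,0,0],[0,0,0]]]' 60
python3 - <<'E'
from h import *
S=np.array([.495,-.306,.255])
g=np.array([S[0]+.108*np.cos(S[2]),S[1]+.108*np.sin(S[2]),.039])
plan(g,tool(S[2],0,-1),1)
E
```

```text
time: 4.32
position: [0.5946, -0.2875, 0.04]
tool_rot: [0.702, 0.086, -0.701, 0.089]
ft_force: [-0.7, 0.5, 0.6]
grip_width: 0.0872
total [ 0.0049  0.0088 -0.001 ] rot [-0.4 -0.1 -0.3] n 1
[[1.0, -7.3, -6.9], [-0.44, -0.08, -0.25]]
```

```bash
python3 -m inch '[[87,[1,-7.3,-7],[-0.4,0,-0.2]],[87,[0,0,0],[0,0,0]],[87,[0,0,0],[0,0,0]]]' 60
python3 - <<'E'
from h import *
S=np.array([.495,-.306,.255])
g=np.array([S[0]+.108*np.cos(S[2]),S[1]+.108*np.sin(S[2]),.039])
plan(g,tool(S[2],0,-1),1)
E
python3 -m inch '[[20,[0,0,0],[0,0,0]],[12,[0,0,0],[0,0,0]],[12,[0,0,0],[0,0,0]],[12,[0,0,0],[0,0,0]],[12,[0,0,0],[0,0,0]],[12,[0,0,0],[0,0,0]]]' 60
```

```text
time: 4.7
position: [0.6013, -0.281, 0.0431]
tool_rot: [0.704, 0.087, -0.699, 0.091]
ft_force: [0.2, 0.8, 0.2]
grip_width: 0.0866
total [-0.0018  0.0022 -0.0041] rot [-0.1 -0.3 -0.3] n 1
[[4.0, -2.6, 1.2], [-0.11, -0.31, -0.32]]
time: 5.45
position: [0.6021, -0.2811, 0.0444]
tool_rot: [0.704, 0.087, -0.699, 0.092]
ft_force: [-0.7, -0.3, 0.9]
grip_width: 0.0348
```

```bash
python3 -m inch '[[35,[5,-2,1],[0,0,-0.3]],[35,[0,0,0],[0,0,0]]]' 60; python3 -m inch '[[0,[0,0,0],[0,0,0]],[0,[0,0,0],[0,0,0]],[0,[0,0,0],[0,0,0]],[0,[0,0,0],[0,0,0]],[0,[0,0,0],[0,0,0]]]' 60
```

```text
time: 5.7
position: [0.6003, -0.2792, 0.0388]
tool_rot: [0.704, 0.089, -0.699, 0.09]
ft_force: [0.2, -0.3, -0.5]
grip_width: 0.0349
time: 6.32
position: [0.6005, -0.2793, 0.0389]
tool_rot: [0.704, 0.089, -0.699, 0.09]
ft_force: [-0.1, 0.3, -0.4]
grip_width: 0.0008
```

```bash
python3 - <<'E'
from h import *
im=imaging.camera("wrist");cv2.imwrite("pics/w2.png",im[:,:,::-1])
a=imaging.camera("scene")[170:270,140:260];b=imaging.camera("top")[160:300,320:440]
cv2.imwrite("pics/w2.png",np.hstack([cv2.resize(x,(int(x.shape[1]*300/x.shape[0]),300),interpolation=2) for x in(im[:,:,::-1],)]+[cv2.resize(x[:,:,::-1],(200,300),interpolation=2) for x in(a[:,20:87],b[:,:93])]))
o=get_obs();print(o["grip_width"])
E
```

```text
0.00020995549368774913
```

View pics/w2.png

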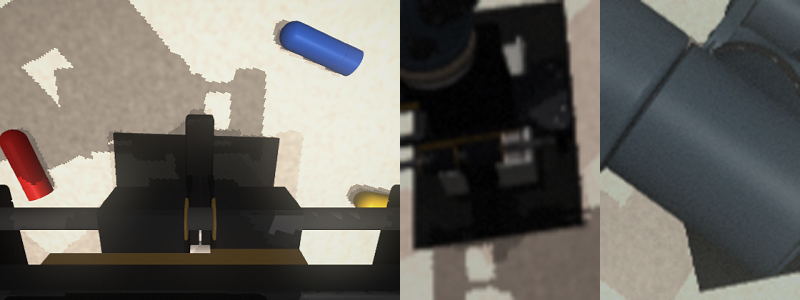

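```bash
python3 - <<'E'
from h import *
w=imaging.camera("wrist")[150:370,180:390];s=imaging.camera("scene")[190:255,150:225]
f=lambda x:np.clip(255*(cv2.resize(x[:,:,::-1],(395,400),interpolation=2)/255.)**.5,0,255)
cv2.imwrite("pics/w3.png",np.hstack([f(w),f(s)]))
E
```

```text
[ WARN:0@3.689] global loadsave.cpp:1063 imwrite_ Unsupported depth image for selected encoder is fallbacked to CV_8U.
```

View pics/w3.png

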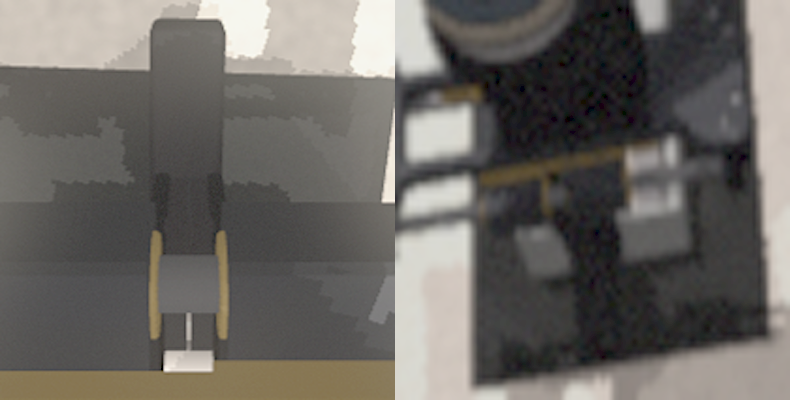

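The grip width reads about 0, yet the two finger blocks in the scene view (about 545,250 and 655,235 in the crop) seem to straddle the handle. A small lift and the force reading will settle it.

```bash
python3 -m inch '[[0,[-5,0,0],[0,0,0]],[0,[-4,0,0],[0,0,0]],[0,[0,0,0],[0,0,0]],[0,[0,0,0],[0,0,0]]]' 60; python3 - <<'E'
from h import *
o=get_obs();print(o["ft_force"],o["moment"],o["grip_width"],o["joint_torque"])
imaging.camera("wrist");print([(d["pixel"],d["confidence"]) for d in imaging.tip_of("wrist","grip")])
w=imaging.camera("wrist")[150:370,180:390];s=imaging.camera("scene")[190:255,150:225]
f=lambda x:np.clip(255*(cv2.resize(x[:,:,::-1],(395,400),interpolation=2)/255.)**.5,0,255).astype(np.uint8)
old=cv2.imread("pics/w3.png");new=np.hstack([f(w),f(s)]);cv2.imwrite("pics/w4.png",new)
d=cv2.absdiff(old,new).mean(2);print(d[:,:395].mean(),d[20:170,150:225].mean(),d[260:305,165:210].mean(),d[20:100,:140].mean())
E
```

```text
time: 7.08
position: [0.6006, -0.2794, 0.0489]
tool_rot: [0.704, 0.089, -0.699, 0.09]
ft_force: [-0.4, 0.3, -0.5]
grip_width: 0.0004
[-0.43855848  0.2571811  -0.50180331] [ 0.05764254 -0.00097489 -0.03481056] 0.0004425012404277294 [-2.56956300e-03 -4.96656954e+01 -1.40039206e+01  7.81180314e-02
 -4.74635640e-02  5.20767535e-04]
[([278.2, 257.3], 0.61)]
5.263242616033754 4.5223407407407406 0.9644444444444445 8.582113095238094
```

```bash
python3 - <<'E'
from h import *
o=get_obs();p=imaging.camera_params("wrist");im=imaging.camera("wrist")[:,:,::-1].copy()
Rt=R.from_quat(o["tool_rot"]);pt=[o["position"]+Rt.apply([x,y,z]) for x,y,z in((0,0,0),(-.019,0,0),(-.07,0,0))]
print(proj(p,pt).round(1),p["xyz"].round(3),o["position"])
S=np.array([.495,-.306,.255])
f=lambda X:R.from_euler("z",S[2]).apply(np.array(X)/1000)+[S[0],S[1],.003]
im=np.clip(255*(im/255.)**.5,0,255).astype(np.uint8)
im=cv2.resize(im,None,fx=2,fy=2,interpolation=2)
for X,col in(([[82,10,63],[164,10,63],[164,-10,63],[82,-10,63],[82,10,63]],(0,255,0)),([[82.5,43,36],[-67,43,36]],(0,0,255)),([[82.5,-43,36],[82.5,43,36]],(0,0,255))):
    cv2.polylines(im,[np.round(2*proj(p,f(X))).astype(np.int32)],False,col,1)
for q in proj(p,pt): cv2.drawMarker(im,tuple(int(v*2) for v in q),(255,0,255),0,14)
cv2.imwrite("pics/w5.png",im[240:760,200:900])
E
```

```text
[[279.9 243.2]
 [279.9 256.6]
 [279.8 310.2]] [ 0.675 -0.26   0.239] [ 0.60050074 -0.27930995  0.04863252]
```

View pics/w5.png

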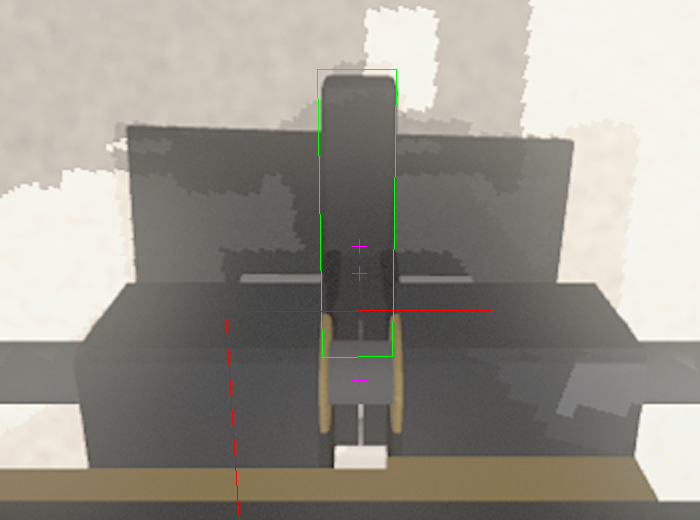

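```bash
python3 - <<'E'
import cv2,numpy as np
a=cv2.imread("pics/w3.png");b=cv2.imread("pics/w4.png")
for n,(x0,x1,y0,y1) in dict(handle_end=(140,235,10,60),mat=(0,100,55,95),pads=(140,235,230,340),tips=(140,240,165,235)).items():
    t=a[y0:y1,x0:x1];r=cv2.matchTemplate(b[:,:395],t,cv2.TM_CCOEFF_NORMED);_,m,_,l=cv2.minMaxLoc(r);print(n,(l[0]-x0,l[1]-y0),m)
s=[x[:,395:] for x in(a,b)]
c=cv2.resize(np.vstack([np.hstack([a[:,120:260],b[:,120:260]])]),(560,800))
out=np.hstack([cv2.resize(a[140:260,130:250],(400,400)),cv2.resize(b[140:260,130:250],(400,400))])
cv2.imwrite("pics/w6.png",np.vstack([out[:, :]]))
print(cv2.absdiff(*s).mean())
g=[cv2.cvtColor(x,7).astype(float) for x in s]
print(cv2.phaseCorrelate(g[0],g[1]))
E
```

```text
handle_end (-1, -5) 0.9508601427078247
mat (7, -5) 0.9965333938598633
pads (0, 0) 0.9814732074737549
tips (0, 0) 0.6532443761825562
12.78743670886076
((-0.08586675923700682, 0.014335206540010859), 0.22550209028342588)
```

View pics/w6.png

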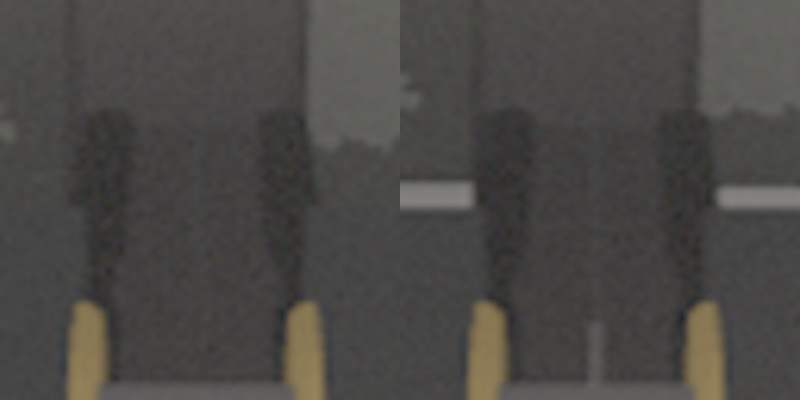

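```bash
python3 -m inch '[[87,[0,0,0],[0,0,0]],[87,[0,0,0],[0,0,0]],[87,[0,0,0],[0,0,0]],[87,[0,0,0],[0,0,0]],[87,[0,0,0],[0,0,0]],[87,[0,0,0],[0,0,0]],[87,[0,0,0],[0,0,0]]]'; python3 - <<'E'
from h import *
o=get_obs();p=imaging.camera_params("wrist");im=imaging.camera("wrist")[:,:,::-1].copy()
cv2.imwrite("pics/w7raw.png",im)
Rt=R.from_quat(o["tool_rot"]);pt=[o["position"]+Rt.apply([x,y,z]) for x,y,z in((0,0,0),(-.019,0,0))]
S=np.array([.495,-.306,.255])
f=lambda X:R.from_euler("z",S[2]).apply(np.array(X)/1000)+[S[0],S[1],.003]
im=np.clip(255*(im/255.)**.5,0,255).astype(np.uint8)
im=cv2.resize(im,None,fx=2,fy=2,interpolation=2)
for X,col in(([[82,10,63],[164,10,63],[164,-10,63],[82,-10,63],[82,10,63]],(0,255,0)),([[82.5,43,36],[-67,43,36]],(0,0,255)),([[82.5,-43,36],[82.5,43,36]],(0,0,255))):
    cv2.polylines(im,[np.round(2*proj(p,f(X))).astype(np.int32)],False,col,1)
for q in proj(p,pt): cv2.drawMarker(im,tuple(int(v*2) for v in q),(255,0,255),0,14)
cv2.imwrite("pics/w7.png",im[240:760,200:900])
print(p["camera_matrix"][0,0])
E
```

```text
time: 8.2
position: [0.6004, -0.2792, 0.0484]
tool_rot: [0.704, 0.089, -0.699, 0.09]
ft_force: [-0.6, -0.4, 0.7]
grip_width: 0.0622
340.4779300529577
```

View pics/w7.png

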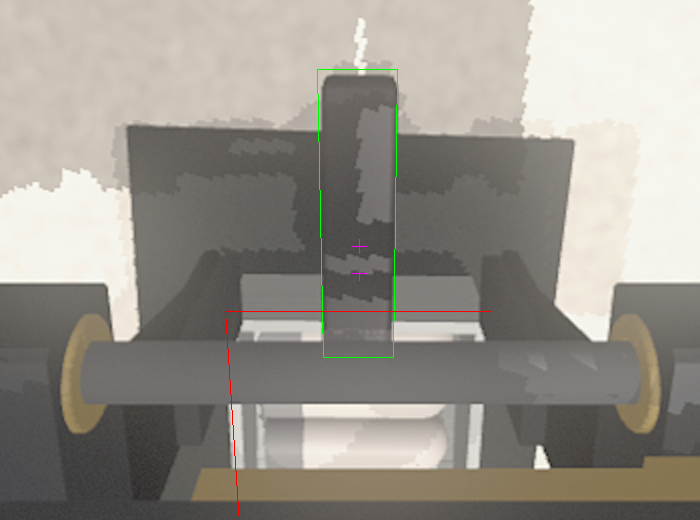

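```bash
python3 -m inch '[[87,[12,0,0],[0,0,0]],[87,[10,0,0],[0,0,0]],[87,[6,0,0],[0,0,0]],[87,[0,0,0],[0,0,0]]]' 60; python3 - <<'E'
from h import *
o=get_obs();p=imaging.camera_params("wrist");im=imaging.camera("wrist")[:,:,::-1].copy()
Rt=R.from_quat(o["tool_rot"]);pt=[o["position"]+Rt.apply([x,y,z]) for x,y,z in((0,0,0),(-.019,0,0))]
S=np.array([.495,-.306,.255])
f=lambda X:R.from_euler("z",S[2]).apply(np.array(X)/1000)+[S[0],S[1],.003]
im=np.clip(255*(im/255.)**.5,0,255).astype(np.uint8)
im=cv2.resize(im,None,fx=2,fy=2,interpolation=2)
for X,col in(([[82,10,63],[164,10,63],[164,-10,63],[82,-10,63],[82,10,63]],(0,255,0)),([[82,-10,47],[164,-10,47]],(255,255,0)),([[82.5,-43,36],[82.5,43,36],[82.5,43,0],[82.5,-43,0],[82.5,-43,36]],(0,0,255))):
    cv2.polylines(im,[np.round(2*proj(p,f(X))).astype(np.int32)],False,col,1)
for q in proj(p,pt): cv2.drawMarker(im,tuple(int(v*2) for v in q),(255,0,255),0,14)
cv2.imwrite("pics/w8.png",im[200:780,180:940])
print(p["camera_matrix"],p["rotation"],p["xyz"])
E
```

```text
time: 8.75
position: [0.5999, -0.2788, 0.0174]
tool_rot: [0.703, 0.09, -0.7, 0.089]
ft_force: [-0.7, 0.4, 0.8]
grip_width: 0.0865
[[340.47793005   0.         279.9023286 ]
 [  0.         340.47793005 208.73339187]
 [  0.           0.           1.        ]] [ 0.7827342  -0.60563066 -0.08771317  0.11333613] [ 0.6752715  -0.25930588  0.20747798]
```

View pics/w8.png

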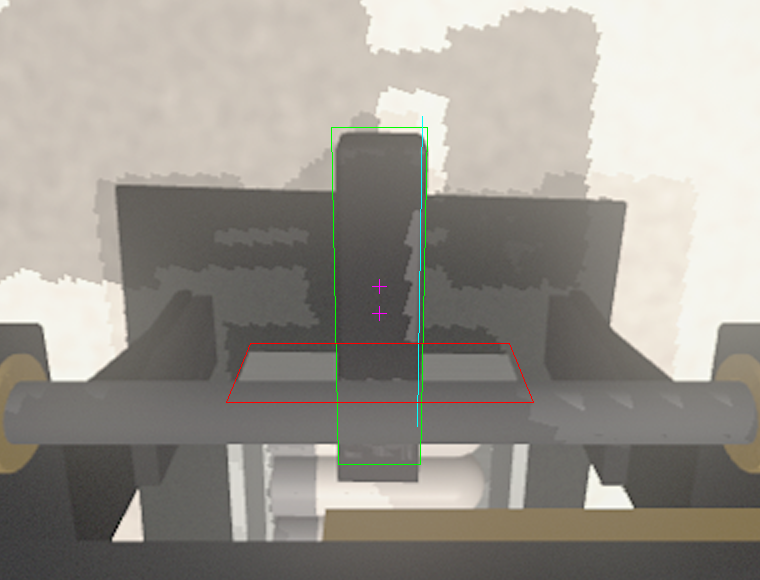

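```bash
python3 -m inch '[[87,[-9,0,0],[0,0,0]],[40,[0,0,0],[0,0,0]],[0,[0,0,0],[0,0,0]],[0,[0,0,0],[0,0,0]],[0,[0,0,0],[0,0,0]],[0,[0,0,0],[0,0,0]],[0,[0,0,0],[0,0,0]],[0,[0,0,0],[0,0,0]],[0,[0,0,0],[0,0,0]],[0,[0,0,0],[0,0,0]],[0,[0,0,0],[0,0,0]],[0,[0,0,0],[0,0,0]]]' 60
```

```text
time: 10.3
position: [0.6008, -0.2792, 0.0286]
tool_rot: [0.704, 0.089, -0.699, 0.09]
ft_force: [-0.5, 0.1, -0.5]
grip_width: 0.0191
```

```bash
python3 -m inch '[[0,[-4,0,0],[0,0,0]],[0,[-4,0,0],[0,0,0]],[0,[-4,0,0],[0,0,0]],[0,[0,0,0],[0,0,0]],[0,[0,0,0],[0,0,0]]]' 60; python3 - <<'E'
from h import *
o=get_obs();print(o["ft_force"],o["moment"])
# scoop motion rel. to wrist: compare with w8-like frame
im=imaging.camera("wrist")[:,:,::-1];cv2.imwrite("pics/w9raw.png",im)
E
python3 -m inch '[[0,[-6,0,0],[0,0,0]],[0,[-6,0,0],[0,0,0]],[0,[-6,0,0],[0,0,0]],[0,[0,0,0],[0,0,0]],[0,[0,0,0],[0,0,0]]]' 60; python3 - <<'E'
from h import *
o=get_obs();print(o["ft_force"],o["moment"])
im=imaging.camera("wrist")[:,:,::-1].copy();cv2.imwrite("pics/w10raw.png",im)
a=cv2.imread("pics/w9raw.png")
for n,(x0,x1,y0,y1) in dict(end=(245,320,140,200),mat=(130,235,180,240)).items():
    r=cv2.matchTemplate(im,a[y0:y1,x0:x1],cv2.TM_CCOEFF_NORMED);_,m,_,l=cv2.minMaxLoc(r);print(n,(l[0]-x0,l[1]-y0),m)
E
```

```text
time: 10.92
position: [0.6002, -0.2788, 0.0404]
tool_rot: [0.704, 0.089, -0.699, 0.089]
ft_force: [-0.5, 0.0, -2.2]
grip_width: 0.0192
[-0.501839    0.03216443 -2.2102828 ] [ 0.09213392 -0.15786578 -0.02511856]
time: 11.6
position: [0.6002, -0.2789, 0.06]
tool_rot: [0.704, 0.089, -0.699, 0.089]
ft_force: [-0.6, -0.7, -2.5]
grip_width: 0.0192
[-0.60704268 -0.65254895 -2.49779451] [ 0.08456731 -0.21016277  0.00711419]
end (0, 0) 0.8909264802932739
mat (8, -6) 0.961581289768219
```

```bash
cat >> h.py <<'E'
Rg=R.from_quat([.704,.089,-.699,.09]);pg=np.array([.6006,-.2792,.0286])
Ss=np.array([.493,-.3065,.003]);Rs=R.from_euler("z",.255)
T_R=Rg.inv()*Rs              # scoop in tool
T_p=Rg.inv().apply(Ss-pg)
BINP=np.array([.3933,.0826,-.1136])
def b2w(x,y,z): return R.from_euler("z",BINP[2]).apply(np.array([x,y,z])/1000)+[BINP[0],BINP[1],0]
def tcp_for_lip(bx,by,bz,pitch,dyaw=0):
    "TCP pose with the lip at bin coords (mm), nose-down pitch deg, scoop aligned to the bin"
    Rsc=R.from_euler("z",BINP[2]+dyaw)*R.from_euler("y",-pitch,degrees=True)
    ps=b2w(bx,by,bz)-Rsc.apply([-.0825,0,.005]);Rt=Rsc*T_R.inv()
    return ps-Rt.apply(T_p),Rt
def lip_now():
    o=get_obs();Rt=R.from_quat(o["tool_rot"]);Rsc=Rt*T_R;ps=o["position"]+Rt.apply(T_p)
    l=ps+Rsc.apply([-.0825,0,.005]);b=R.from_euler("z",-BINP[2]).apply(l-[BINP[0],BINP[1],0])*1000
    x=Rsc.apply([1,0,0]);print("lip bin mm",b.round(1),"pitch",np.degrees(np.arcsin(x[2])).round(1),"yaw rel",np.degrees(np.arctan2(x[1],x[0])-BINP[2]).round(1),"roll",np.degrees(np.arcsin(Rsc.apply([0,1,0])[2])).round(1),"F",o["ft_force"].round(2),"M",o["moment"].round(3),"w",o["grip_width"].round(4),"t",o["time"].round(2))
E
python3 - <<'E'
from h import *
lip_now()
o=get_obs();st=(o["position"]+[0,0,.11],R.from_quat(o["tool_rot"]))
p,Rt=tcp_for_lip(120,-66,155,0);print(p);plan(p,Rt,16,st)
E
```

```text
Traceback (most recent call last):
  File "h.py", line 47, in lip_now
    x=Rsc.apply([1,0,0]);print("lip bin mm",b.round(1),"pitch",np.degrees(np.arcsin(x[2])).round(1),"yaw rel",np.degrees(np.arctan2(x[1],x[0])-BINP[2]).round(1),"roll",np.degrees(np.arcsin(Rsc.apply([0,1,0])[2])).round(1),"F",o["ft_force"].round(2),"M",o["moment"].round(3),"w",o["grip_width"].round(4),"t",o["time"].round(2))
                                                                                                                                                                                                                                                                                      ^^^^^^^^^^^^^^^^^^^^^
AttributeError: 'float' object has no attribute 'round'
```

```bash
sed -i 's/o\["grip_width"\].round(4)/np.round(o["grip_width"],4)/; s/o\["time"\].round(2)/np.round(o["time"],2)/' h.py
python3 - <<'E'
from h import *
lip_now()
o=get_obs();st=(o["position"]+[0,0,.11],R.from_quat(o["tool_rot"]))
p,Rt=tcp_for_lip(120,-66,155,0);print(p);plan(p,Rt,16,st)
E
```

```text
lip bin mm [  65.9 -404.7   39.3] pitch 0.0 yaw rel 21.1 roll 0.1 F [ 0.63  0.03 -2.91] M [ 0.1   -0.153 -0.021] w 0.019 t 11.65
[ 0.69722255 -0.01923215  0.1756    ]
total [0.0969 0.2597 0.0056] rot [21.1 -0.1  0.2] n 16
[[-0.3, -14.2, -9.9], [1.32, -0.0, 0.01]]
[[-0.3, -14.4, -9.6], [1.32, -0.0, 0.01]]
[[-0.3, -14.6, -9.3], [1.32, -0.0, 0.01]]
[[-0.3, -14.8, -8.9], [1.32, -0.0, 0.01]]
[[-0.3, -15.1, -8.6], [1.32, -0.0, 0.01]]
[[-0.3, -15.2, -8.2], [1.32, -0.0, 0.01]]
[[-0.3, -15.4, -7.9], [1.32, -0.0, 0.01]]
[[-0.3, -15.6, -7.5], [1.32, -0.0, 0.01]]
[[-0.3, -15.8, -7.2], [1.32, -0.0, 0.01]]
[[-0.3, -15.9, -6.8], [1.32, -0.0, 0.01]]
[[-0.3, -16.1, -6.4], [1.32, -0.0, 0.01]]
[[-0.3, -16.2, -6.1], [1.32, -0.0, 0.01]]
[[-0.3, -16.4, -5.7], [1.32, -0.0, 0.01]]
[[-0.3, -16.5, -5.3], [1.32, -0.0, 0.01]]
[[-0.4, -16.6, -4.9], [1.32, -0.0, 0.01]]
[[-0.4, -16.7, -4.5], [1.32, -0.0, 0.01]]
```

```bash
python3 -m inch '[[0,[-8,0,0],[0,0,0]],[0,[-14,0,0],[0,0,0]],[0,[-18,0,0],[0,0,0]],[0,[-18,0,0],[0,0,0]],[0,[-18,0,0],[0,0,0]],[0,[-18,0,0],[0,0,0]],[0,[-12,0,0],[0,0,0]],[0,[-5,0,-4],[0,0,0]],[0,[0,-5,-8],[0.5,0,0]],[0,[0,-10,-10],[1,0,0]],[0,[0,-14,-10],[1.3,0,0]],[0,[0,-14,-10],[1.3,0,0]]]' 60
python3 -m inch '[[0,[0,-15,-9],[1.3,0,0]],[0,[0,-15,-9],[1.3,0,0]],[0,[0,-15,-9],[1.3,0,0]],[0,[0,-15,-8],[1.3,0,0]],[0,[0,-16,-8],[1.3,0,0]],[0,[0,-16,-7],[1.3,0,0]],[0,[0,-16,-7],[1.3,0,0]],[0,[0,-16,-6],[1.3,0,0]],[0,[0,-16,-6],[1.3,0,0]],[0,[0,-16,-5],[1.3,0,0]],[0,[0,-14,-4],[1.3,0,0]],[0,[0,-8,-2],[1,0,0]]]' 60
python3 - <<'E'
from h import *
lip_now()
p,Rt=tcp_for_lip(120,-66,155,0);plan(p,Rt,5)
E
```

```text
time: 13.15
position: [0.6324, -0.2256, 0.1798]
tool_rot: [0.707, 0.062, -0.701, 0.062]
ft_force: [-0.4, 1.1, -1.8]
grip_width: 0.019
time: 14.65
position: [0.7021, -0.025, 0.1657]
tool_rot: [-0.701, 0.031, 0.711, 0.037]
ft_force: [-0.1, -0.2, -2.1]
grip_width: 0.0194
lip bin mm [125.2 -74.5 149.2] pitch -1.2 yaw rel 1.0 roll 0.6 F [-0.1  -0.16 -2.11] M [ 0.008 -0.147  0.021] w 0.0194 t 14.65
total [-0.0049  0.0058  0.0099] rot [1.  1.2 0.6] n 5
[[-2.0, -1.1, 1.1], [0.2, 0.24, 0.12]]
[[-2.0, -1.1, 1.1], [0.2, 0.24, 0.12]]
[[-2.0, -1.1, 1.1], [0.2, 0.24, 0.12]]
[[-2.0, -1.1, 1.1], [0.2, 0.24, 0.12]]
[[-2.0, -1.0, 1.1], [0.2, 0.24, 0.12]]
```

```bash
python3 -m inch '[[0,[-5,-3,3],[0.5,0.6,0.3]],[0,[-5,-2.5,2.5],[0.5,0.6,0.3]],[0,[0,0,0],[0,0,0]],[0,[0,0,0],[0,0,0]]]' 60
python3 - <<'E'
from h import *
lip_now()
o=get_obs();Rt=R.from_quat(o["tool_rot"]);Rsc=Rt*T_R;ps=o["position"]+Rt.apply(T_p)
f=lambda X:Rsc.apply(np.array(X,float)/1000)+ps
outs=[]
for c,(x0,x1,y0,y1) in dict(scene=(240,400,120,255),top=(180,340,180,315)).items():
    raw=imaging.camera(c)
    print(c,[(t,[(np.round(d["pixel"],1).tolist(),round(d["confidence"],2)) for d in imaging.tip_of(c,t)][:2],proj(P[c],f([X])).round(1).tolist()) for t,X in dict(lip=[-82.5,0,5],grip=[108,0,55]).items()])
    im=cv2.resize(raw[:,:,::-1],None,fx=3,fy=3,interpolation=2)
    im=np.clip(255*(im/255.)**.7,0,255).astype(np.uint8)
    for X,col in(([[82.5,43,36],[-67.5,43,36],[-82.5,43,7],[-82.5,-43,7],[-67.5,-43,36],[82.5,-43,36],[82.5,43,36]],(0,0,255)),([[82,10,63],[164,10,63],[164,-10,63],[82,-10,63]],(0,255,0))):
        cv2.polylines(im,[np.round(3*proj(P[c],f(X))+1).astype(np.int32)],False,col,1)
    X=np.array([b2w(x,y,z) for x,y,z in((70,-122,131),(70,-10,131),(30,-10,198),(30,-122,198),(70,-122,131))])
    cv2.polylines(im,[np.round(3*proj(P[c],X)+1).astype(np.int32)],False,(255,0,0),1)
    outs.append(cv2.resize(im[3*y0:3*y1,3*x0:3*x1],(400,337)))
cv2.imwrite("pics/v11.png",np.hstack(outs))
E
```

```text
time: 15.15
position: [0.6961, -0.0188, 0.1758]
tool_rot: [0.708, -0.042, -0.704, -0.039]
ft_force: [0.4, 0.7, -1.3]
grip_width: 0.0192
lip bin mm [118.9 -65.7 155.3] pitch -0.0 yaw rel -0.0 roll -0.1 F [ 0.35  0.7  -1.3 ] M [-0.027 -0.117 -0.016] w 0.0192 t 15.15
scene [('lip', [([294.6, 185.1], 0.58)], [[293.0, 185.8]]), ('grip', [([282.7, 236.4], 0.94), ([438.8, 241.7], 0.19)], [[280.1, 238.0]])]
top [('lip', [], [[276.6, 225.2]]), ('grip', [], [[287.2, 149.4]])]
```

View pics/v11.png

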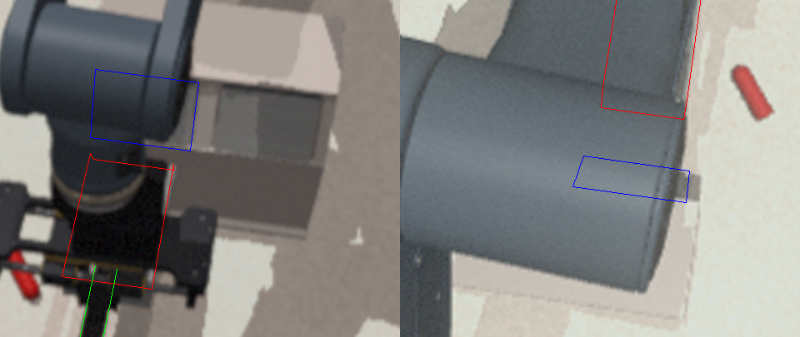

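The model overlay follows the visible scoop edges in both views (scene crop corner about 172,165, top crop wall end about 680,103), so the scoop is held level. I'll approach flap_b and feel for it.

```bash
python3 -m inch '[[0,[0,0,5],[0,0,0]],[0,[1,0,10],[0,0,0]],[0,[1,0,12],[0,0,0]],[0,[0,0,10],[0,0,0]],[0,[0,0,7],[0,0,0]],[0,[0,0,0],[0,0,0]],[0,[0,0,0],[0,0,0]],[0,[0,0,0],[0,0,0]]]' 60
python3 -c "
from h import *
lip_now()"
python3 -m inch '[[0,[0,0,3],[0,0,0]],[0,[0,0,3],[0,0,0]],[0,[0,0,0],[0,0,0]]]' 60
python3 -c "
from h import *
lip_now()"
```

```text
time: 16.45
position: [0.649, -0.0132, 0.1732]
tool_rot: [0.708, -0.042, -0.704, -0.039]
ft_force: [-0.1, -0.3, -2.5]
grip_width: 0.0192
lip bin mm [ 71.4 -65.4 152.8] pitch -0.1 yaw rel -0.0 roll -0.1 F [-0.1  -0.32 -2.5 ] M [ 0.019 -0.202  0.027] w 0.0192 t 16.45
time: 16.82
position: [0.643, -0.0126, 0.1729]
tool_rot: [0.708, -0.042, -0.704, -0.039]
ft_force: [-0.1, 0.2, -2.9]
grip_width: 0.0189
lip bin mm [ 65.4 -65.5 152.5] pitch -0.0 yaw rel -0.0 roll -0.1 F [-0.08  0.22 -2.85] M [ 0.011 -0.184 -0.025] w 0.0189 t 16.82
```

```bash
python3 -m inch '[[0,[0,0,3],[0,0,0]],[0,[0,0,0],[0,0,0]]]' 60
python3 -c "
from h import *
lip_now()"
python3 -m inch '[[0,[0,0,3],[0,0,0]],[0,[0,0,0],[0,0,0]]]' 60
python3 -c "
from h import *
lip_now()"
```

```text
time: 17.08
position: [0.6398, -0.0122, 0.1729]
tool_rot: [0.708, -0.042, -0.704, -0.039]
ft_force: [-0.1, -0.0, -2.9]
grip_width: 0.0191
lip bin mm [ 62.1 -65.5 152.5] pitch -0.1 yaw rel -0.0 roll -0.1 F [-0.12 -0.01 -2.9 ] M [ 0.019 -0.157 -0.006] w 0.0191 t 17.08
time: 17.32
position: [0.6367, -0.0118, 0.173]
tool_rot: [0.708, -0.042, -0.704, -0.039]
ft_force: [-1.0, -0.3, -2.2]
grip_width: 0.0194
lip bin mm [ 59.  -65.5 152.5] pitch -0.0 yaw rel -0.0 roll -0.1 F [-0.96 -0.33 -2.25] M [ 0.04  -0.168 -0.054] w 0.0194 t 17.32
```

```bash
L='from h import *
lip_now()'
python3 -m inch '[[0,[0,0,3],[0,0,0]],[0,[0,0,0],[0,0,0]]]' >/dev/null; python3 -c "$L"
python3 -m inch '[[0,[0,0,3],[0,0,0]],[0,[0,0,0],[0,0,0]]]' >/dev/null; python3 -c "$L"
python3 -m inch '[[0,[0,0,3],[0,0,0]],[0,[0,0,0],[0,0,0]]]' >/dev/null; python3 -c "$L"
```

```text
lip bin mm [ 56.7 -65.5 152.3] pitch 0.1 yaw rel -0.0 roll -0.1 F [ 0.82 -0.58 -2.25] M [ 0.037 -0.293  0.049] w 0.0192 t 17.58
lip bin mm [ 54.1 -65.6 152.4] pitch 0.2 yaw rel -0.0 roll -0.1 F [ 0.17  0.54 -1.95] M [ 0.006 -0.325  0.013] w 0.0191 t 17.82
lip bin mm [ 51.2 -65.6 152.3] pitch 0.2 yaw rel -0.0 roll -0.1 F [ 1.66  0.09 -1.53] M [-0.012 -0.347 -0.003] w 0.019 t 18.08
```

```bash
L='from h import *
lip_now()'
python3 -m inch '[[0,[0,0,3],[0,0,0]],[0,[0,0,0],[0,0,0]]]' >/dev/null; python3 -c "$L"
python3 -m inch '[[0,[0,0,3],[0,0,0]],[0,[0,0,0],[0,0,0]]]' >/dev/null; python3 -c "$L"
```

```text
lip bin mm [ 48.2 -65.6 152.2] pitch 0.2 yaw rel -0.0 roll -0.1 F [ 1.75  0.51 -2.6 ] M [-0.068 -0.414  0.084] w 0.0192 t 18.32
lip bin mm [ 45.2 -65.6 152.1] pitch 0.3 yaw rel -0.0 roll -0.1 F [ 0.8  -0.15 -2.64] M [-0.016 -0.489  0.02 ] w 0.0192 t 18.58
```

```bash
L='from h import *
lip_now()'
python3 -m inch '[[0,[0,0,3],[0,0,0]],[0,[0,0,0],[0,0,0]]]' >/dev/null; python3 -c "$L"
python3 -m inch '[[0,[0,0,3],[0,0,0]],[0,[0,0,0],[0,0,0]]]' >/dev/null; python3 -c "$L"
```

```text
lip bin mm [ 42.1 -65.6 152. ] pitch 0.3 yaw rel -0.0 roll -0.1 F [ 1.49 -0.43 -2.91] M [-0.026 -0.43   0.046] w 0.0195 t 18.82
lip bin mm [ 39.1 -65.6 151.9] pitch 0.3 yaw rel -0.0 roll -0.1 F [ 0.77  0.21 -2.66] M [-0.032 -0.503  0.012] w 0.019 t 19.08
```

Flap_b keeps giving 18 mm in with only about 1-2 N, well past the 0.2 rad stop (about 11 mm), so compartment b is free. I'll go in and tip there.

```bash
python3 - <<'E'
from h import *
p,Rt=tcp_for_lip(10,-66,148,8);plan(p,Rt,5)
q,Rq=tcp_for_lip(-2,-66,130,20);plan(q,Rq,5,(p,Rt))
s,Rr=tcp_for_lip(-3,-66,92,40);plan(s,Rr,6,(q,Rq))
E
```

```text
total [-0.0336  0.0034  0.0218] rot [ 0.   7.7 -0.1] n 5
[[-4.4, 0.1, 6.7], [0.0, 1.54, -0.02]]
[[-4.6, 0.1, 6.6], [0.0, 1.54, -0.02]]
[[-4.8, 0.1, 6.5], [0.0, 1.54, -0.02]]
[[-5.0, 0.1, 6.3], [0.0, 1.54, -0.02]]
[[-5.1, 0.1, 6.2], [0.0, 1.54, -0.02]]
total [-0.0258  0.0029  0.0202] rot [ 0. 12. -0.] n 5
[[-4.8, 0.0, 4.5], [0.01, 2.4, -0.0]]
[[-4.9, 0.0, 4.3], [0.01, 2.4, -0.0]]
[[-5.1, 0.0, 4.1], [0.01, 2.4, -0.0]]
[[-5.3, 0.0, 3.9], [0.01, 2.4, -0.0]]
[[-5.4, 0.0, 3.7], [0.01, 2.4, -0.0]]
total [-0.0405  0.0046  0.0166] rot [ 0. 20. -0.] n 6
[[-5.0, 0.0, 5.4], [0.01, 3.33, -0.0]]
[[-5.3, 0.0, 5.1], [0.01, 3.33, -0.0]]
[[-5.6, 0.0, 4.8], [0.01, 3.33, -0.0]]
[[-5.8, 0.0, 4.5], [0.01, 3.33, -0.0]]
[[-6.1, 0.0, 4.1], [0.01, 3.33, -0.0]]
[[-6.3, 0.0, 3.8], [0.01, 3.33, -0.0]]
```

```bash
python3 -m inch '[[0,[-4.5,0,6.6],[0,1.5,0]],[0,[-4.6,0,6.6],[0,1.5,0]],[0,[-4.8,0,6.5],[0,1.5,0]],[0,[-5,0,6.4],[0,1.5,0]],[0,[-5,0,6.2],[0,1.5,0]],[0,[0,0,0],[0,0,0]]]' 60
python3 - <<'E'
from h import *
lip_now()
q,Rq=tcp_for_lip(-2,-66,130,20);plan(q,Rq,5)
E
```

```text
time: 19.82
position: [0.5829, -0.0057, 0.1992]
tool_rot: [0.76, -0.045, -0.648, -0.035]
ft_force: [2.1, -0.8, -4.1]
grip_width: 0.0193
lip bin mm [ 10.3 -65.7 149.5] pitch 8.7 yaw rel 0.1 roll -0.1 F [ 2.08 -0.8  -4.08] M [-0.108 -0.69   0.168] w 0.0193 t 19.82
total [-0.0255  0.0024  0.0163] rot [ 0.1 11.3 -0.1] n 5
[[-4.0, 0.1, 4.5], [0.02, 2.25, -0.03]]
[[-4.2, 0.1, 4.4], [0.02, 2.25, -0.03]]
[[-4.4, 0.1, 4.2], [0.02, 2.25, -0.03]]
[[-4.5, 0.1, 4.0], [0.02, 2.25, -0.03]]
[[-4.7, 0.1, 3.9], [0.02, 2.25, -0.03]]
```

```bash
python3 -m inch '[[0,[-4,0,4.5],[0,2.2,0]],[0,[-4.2,0,4.4],[0,2.2,0]],[0,[-4.4,0,4.2],[0,2.2,0]],[0,[-4.5,0,4],[0,2.2,0]],[0,[-4.7,0,3.9],[0,2.2,0]]]' 60
python3 - <<'E'
from h import *
lip_now()
q,Rq=tcp_for_lip(-3,-66,93,40);plan(q,Rq,6)
E
```

```text
time: 20.45
position: [0.5647, -0.0045, 0.2203]
tool_rot: [0.825, -0.049, -0.563, -0.029]
ft_force: [2.9, 0.5, -2.2]
grip_width: 0.0193
lip bin mm [  7.  -67.1 131.6] pitch 21.0 yaw rel 0.2 roll -0.3 F [ 2.91  0.51 -2.19] M [-0.031 -0.562  0.146] w 0.0193 t 20.45
total [-0.0479  0.0059  0.0128] rot [ 0.3 19.  -0.2] n 6
[[-4.9, -0.1, 6.7], [0.04, 3.16, -0.04]]
[[-5.3, -0.0, 6.4], [0.04, 3.16, -0.04]]
[[-5.6, -0.0, 6.1], [0.04, 3.16, -0.04]]
[[-6.0, -0.0, 5.8], [0.04, 3.16, -0.04]]
[[-6.3, -0.0, 5.5], [0.04, 3.16, -0.04]]
[[-6.6, -0.0, 5.1], [0.04, 3.16, -0.04]]
```

```bash
python3 -m inch '[[0,[-5,0,7],[0,2.5,0]],[0,[-5.3,0,6.7],[0,3,0]],[0,[-5.6,0,6.3],[0,3,0]],[0,[-6,0,6],[0,3,0]],[0,[-6.3,0,5.5],[0,3,0]],[0,[-6.6,0,5],[0,2.5,0]],[0,[0,0,0],[0,0,0]]]' 60
python3 - <<'E'
from h import *
lip_now()
q,Rq=tcp_for_lip(-3,-66,93,42);plan(q,Rq,2)
E
```

```text
time: 21.32
position: [0.5143, 0.0038, 0.2334]
tool_rot: [0.898, -0.05, -0.436, -0.024]
ft_force: [0.3, -0.2, -3.9]
grip_width: 0.0192
lip bin mm [-11.2 -64.7  98.6] pitch 37.8 yaw rel 0.3 roll 0.0 F [ 0.29 -0.22 -3.93] M [-0.025  0.346 -0.04 ] w 0.0192 t 21.32
total [-0.0023 -0.0019  0.0044] rot [0.3 4.2 0.2] n 2
[[-2.4, 1.1, -0.5], [0.13, 2.12, 0.11]]
[[-2.3, 1.1, -0.6], [0.13, 2.12, 0.11]]
```

```bash
python3 -m inch '[[0,[-2.4,1,0.5],[0,2.5,0]],[0,[-2.3,1,0.5],[0,2.5,0]],[0,[0,0,0],[0,0,0]],[0,[0,0,0],[0,0,0]],[0,[0,0,0],[0,0,0]],[0,[0,0,0],[0,0,0]],[0,[0,0,0],[0,0,0]],[0,[0,0,0],[0,0,0]]]' 60
python3 - <<'E'
from h import *
for i in range(3):
    im=imaging.camera("scene");lip_now()
cv2.imwrite("pics/s12.png",im[:,:,::-1])
print([(np.round(d["pixel"],1).tolist(),round(d["confidence"],2)) for d in imaging.tip_of("scene","tube0")])
o=get_obs();Rt=R.from_quat(o["tool_rot"]);ps=o["position"]+Rt.apply(T_p)
print(proj(P["scene"],(Rt*T_R).apply(np.array([[82,43,36],[82,-43,36],[40,0,10],[-67,43,36]])/1000)+ps).round())
imaging.camera("wrist");print([(np.round(d["pixel"],1).tolist(),round(d["confidence"],2)) for d in imaging.tip_of("wrist","tube0")])
E
```

```text
time: 22.32
position: [0.5164, 0.008, 0.2357]
tool_rot: [0.908, -0.041, -0.417, -0.024]
ft_force: [0.5, -0.6, -4.7]
grip_width: 0.0191
lip bin mm [ -3.7 -60.7  95. ] pitch 40.2 yaw rel 0.7 roll 0.6 F [ 0.34 -0.81 -3.31] M [-0.183  0.403  0.005] w 0.0196 t 22.38
lip bin mm [ -3.7 -60.7  95.1] pitch 40.2 yaw rel 0.7 roll 0.6 F [ 0.48  0.01 -3.11] M [-0.142  0.392 -0.017] w 0.0191 t 22.42
lip bin mm [ -3.7 -60.7  95. ] pitch 40.2 yaw rel 0.7 roll 0.6 F [ 0.93 -0.38 -4.03] M [-0.126  0.369 -0.044] w 0.0191 t 22.48
[([155.3, 277.5], 0.66), ([244.2, 229.2], 0.64), ([120.7, 237.4], 0.47), ([300.1, 166.7], 0.46)]
[[314. 166.]
 [280. 162.]
 [297. 171.]
 [316. 158.]]
[([510.1, 137.6], 0.8), ([375.8, 260.4], 0.76)]
```

```bash
python3 - <<'E'
from h import *
a=cv2.imread("pics/s12.png")[130:220,255:355];w=imaging.camera("wrist")[:,:,::-1]
g=lambda x:np.clip(255*(x/255.)**.6,0,255).astype(np.uint8)
cv2.imwrite("pics/v12.png",np.hstack([g(cv2.resize(a,(400,360),interpolation=2)),g(cv2.resize(w,(400,300))) if 0 else g(cv2.resize(w,(400,360)))]))
E
```

```text
(no output)
```

View pics/v12.png

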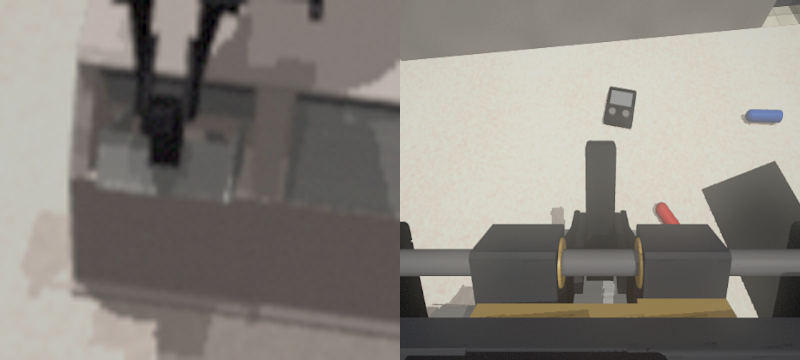

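The scoop sits inside slot b (crop columns 95-240) with its back wall showing and no white tubes in sight. I'll withdraw by the reverse path and weigh it afterwards.

```bash
python3 - <<'E'
from h import *
q,Rq=tcp_for_lip(0,-66,130,20);plan(q,Rq,6)
p,Rt=tcp_for_lip(20,-66,149,6);plan(p,Rt,5,(q,Rq))
E
```

```text
total [ 0.043  -0.0115 -0.0202] rot [  0.7 -20.2   1.1] n 6
[[7.3, 1.3, -3.4], [0.11, -3.37, 0.19]]
[[7.1, 1.2, -3.8], [0.11, -3.37, 0.19]]
[[6.9, 1.2, -4.2], [0.11, -3.37, 0.19]]
[[6.6, 1.2, -4.6], [0.11, -3.37, 0.19]]
[[6.3, 1.1, -5.0], [0.11, -3.37, 0.19]]
[[6.0, 1.1, -5.4], [0.11, -3.37, 0.19]]
total [ 0.0353 -0.004  -0.0258] rot [ -0. -14.   0.] n 5
[[7.3, -0.0, -4.9], [-0.01, -2.8, 0.0]]
[[7.1, -0.0, -5.2], [-0.01, -2.8, 0.0]]
[[6.8, -0.0, -5.5], [-0.01, -2.8, 0.0]]
[[6.5, -0.0, -5.9], [-0.01, -2.8, 0.0]]
[[6.2, -0.0, -6.2], [-0.01, -2.8, 0.0]]
```

```bash
python3 -m inch '[[0,[5,1.2,-3.4],[0.1,-3.4,0.2]],[0,[6.5,1.2,-3.8],[0.1,-3.4,0.2]],[0,[6.5,1.2,-4.2],[0.1,-3.4,0.2]],[0,[6.5,1.2,-4.6],[0.1,-3.4,0.2]],[0,[6,1,-5],[0.1,-3.4,0.2]],[0,[6,1,-5],[0.1,-3,0.2]]]' 60
python3 - <<'E'
from h import *
lip_now()
p,Rt=tcp_for_lip(20,-66,149,4);plan(p,Rt,5)
E
```

```text
time: 23.42
position: [0.553, 0.0067, 0.2226]
tool_rot: [0.837, -0.038, -0.544, -0.036]
ft_force: [1.9, 1.1, -2.5]
grip_width: 0.0189
lip bin mm [ -1.9 -56.9 126.5] pitch 23.5 yaw rel 0.3 roll 1.1 F [ 1.88  1.12 -2.49] M [ 0.128 -0.206 -0.121] w 0.0189 t 23.42
total [ 0.043  -0.0144 -0.0396] rot [  0.4 -19.5   1.3] n 5
[[10.8, 2.1, -4.9], [0.08, -3.91, 0.26]]
[[10.4, 2.1, -5.6], [0.08, -3.91, 0.26]]
[[10.0, 2.0, -6.3], [0.08, -3.91, 0.26]]
[[9.6, 2.0, -7.0], [0.08, -3.91, 0.26]]
[[9.1, 1.9, -7.6], [0.08, -3.91, 0.26]]
```

```bash
python3 -m inch '[[0,[5,4,-3],[0.1,-3.5,0.4]],[0,[7,4,-4],[0.1,-3.5,0.4]],[0,[8,4,-5],[0.1,-3.5,0.4]]]' 60
python3 - <<'E'
from h import *
lip_now();print(get_obs()["q"])
p,Rt=tcp_for_lip(22,-66,149,4);plan(p,Rt,3)
E
```

```text
time: 23.8
position: [0.5731, -0.0065, 0.209]
tool_rot: [0.784, -0.046, -0.618, -0.038]
ft_force: [2.9, 0.9, -2.7]
grip_width: 0.0194
lip bin mm [  5.  -66.4 145.1] pitch 13.1 yaw rel -0.3 roll 0.3 F [ 2.89  0.87 -2.73] M [ 0.224 -0.501  0.034] w 0.0194 t 23.8
[-0.22243482  0.34782099  1.74431661  0.03747496  0.81593362  1.44512751]
total [ 0.0248 -0.0014 -0.0259] rot [-0.3 -9.1  0.3] n 3
[[10.3, -0.5, -6.0], [-0.09, -3.03, 0.09]]
[[10.0, -0.5, -6.6], [-0.09, -3.03, 0.09]]
[[9.6, -0.5, -7.1], [-0.09, -3.03, 0.09]]
```

```bash
python3 -m inch '[[0,[8,-0.5,-6],[0,-3,0]],[0,[9,-0.5,-7],[0,-3,0]],[0,[8,-0.5,-9],[0,-3,0]],[0,[0,0,-10],[0,0,0]]]' 60
python3 - <<'E'
from h import *
lip_now()
p,Rt=tcp_for_lip(115,-66,153,0);plan(p,Rt,7)
E
```

```text
time: 24.3
position: [0.6144, -0.0097, 0.1892]
tool_rot: [0.734, -0.043, -0.677, -0.042]
ft_force: [1.1, -0.6, -1.2]
grip_width: 0.0187
lip bin mm [ 38.7 -64.6 154.4] pitch 4.2 yaw rel -0.4 roll 0.4 F [ 1.15 -0.6  -1.16] M [-0.036 -0.14   0.047] w 0.0187 t 24.3
total [ 0.0778 -0.0089 -0.0156] rot [-0.4 -4.2  0.4] n 7
[[3.1, -0.1, -11.0], [-0.05, -0.6, 0.05]]
[[3.0, -0.1, -11.0], [-0.05, -0.6, 0.05]]
[[2.9, -0.0, -11.0], [-0.05, -0.6, 0.05]]
[[2.8, -0.0, -11.1], [-0.05, -0.6, 0.05]]
[[2.7, -0.0, -11.1], [-0.05, -0.6, 0.05]]
[[2.5, -0.0, -11.1], [-0.05, -0.6, 0.05]]
[[2.4, -0.0, -11.2], [-0.05, -0.6, 0.05]]
```

```bash
python3 -m inch '[[0,[2.5,0,-11],[0,-0.6,0]],[0,[2.5,0,-11],[0,-0.6,0]],[0,[2.5,0,-11],[0,-0.6,0]],[0,[2.5,0,-11],[0,-0.6,0]],[0,[2.5,0,-11],[0,-0.6,0]],[0,[2.5,0,-11],[0,-0.6,0]],[0,[2,0,-8],[0,-0.5,0]],[0,[0,0,0],[0,0,0]],[0,[0,0,0],[0,0,0]]]' 60
python3 - <<'E'
from h import *
F=[];M=[]
for i in range(12):
    imaging.camera("scene");o=get_obs();F.append(o["ft_force"]);M.append(o["moment"])
print(np.mean(F,0).round(2),np.mean(M,0).round(3));lip_now()
for t in("tube0","flap_b_edge","flap_a_edge"):print(t,[(np.round(d["pixel"],1).tolist(),round(d["confidence"],2)) for d in imaging.tip_of("scene",t)])
E
```

```text
time: 25.42
position: [0.69, -0.018, 0.1748]
tool_rot: [0.707, -0.041, -0.705, -0.045]
ft_force: [-0.9, -0.7, -1.7]
grip_width: 0.0195
[ 0.26 -0.09 -1.81] [ 0.005 -0.131 -0.005]
lip bin mm [113.2 -64.2 155.2] pitch -0.2 yaw rel -0.4 roll 0.5 F [ 0.57 -0.11 -1.77] M [-0.031 -0.149  0.069] w 0.0193 t 26.02
tube0 [([155.1, 277.8], 0.65), ([248.3, 226.4], 0.47), ([123.5, 236.9], 0.47)]
flap_b_edge [([293.3, 172.7], 0.77)]
flap_a_edge [([345.1, 184.2], 0.6)]
```

The scoop now weighs 1.81 N against about 2.6 N loaded, a drop that matches three 25 g tubes (0.74 N). The tube detector sees only the blue, red and yellow look-alikes. Next I'll carry the scoop back.

```bash
python3 - <<'E'
from h import *
plan(pg+[0,0,.12],Rg,14)
E
```

```text
total [-0.09   -0.2611 -0.0264] rot [-21.5   0.2   0.3] n 14
[[1.8, 19.3, 4.1], [-1.54, 0.01, 0.02]]
[[1.8, 19.2, 4.6], [-1.54, 0.01, 0.02]]
[[1.8, 19.0, 5.1], [-1.54, 0.01, 0.02]]
[[1.8, 18.9, 5.7], [-1.54, 0.01, 0.02]]
[[1.8, 18.7, 6.2], [-1.54, 0.01, 0.02]]
[[1.8, 18.6, 6.7], [-1.54, 0.01, 0.02]]
[[1.8, 18.4, 7.2], [-1.54, 0.01, 0.02]]
[[1.8, 18.2, 7.7], [-1.54, 0.01, 0.02]]
[[1.8, 18.0, 8.1], [-1.54, 0.01, 0.02]]
[[1.8, 17.7, 8.6], [-1.54, 0.01, 0.02]]
[[1.8, 17.5, 9.1], [-1.54, 0.01, 0.02]]
[[1.8, 17.3, 9.6], [-1.54, 0.01, 0.02]]
[[1.8, 17.0, 10.0], [-1.54, 0.01, 0.02]]
[[1.8, 16.7, 10.5], [-1.54, 0.01, 0.02]]
```

```bash
python3 -m inch '[[0,[0,19,4],[-1.5,0,0]],[0,[0,19,4.6],[-1.5,0,0]],[0,[0,19,5],[-1.5,0,0]],[0,[0,19,5.7],[-1.5,0,0]],[0,[0,19,6],[-1.5,0,0]],[0,[0,19,6.7],[-1.5,0,0]],[0,[0,18,7],[-1.5,0,0]],[0,[0,18,7.7],[-1.5,0,0]],[0,[0,18,8],[-1.5,0,0]],[0,[0,18,8.6],[-1.5,0,0]],[0,[0,17.5,9],[-1.5,0,0]],[0,[0,15,8],[-1.5,0,0]]]' 60
python3 - <<'E'
from h import *
plan(pg+[0,0,.05],Rg,6)
E
```

```text
time: 27.68
position: [0.6145, -0.2444, 0.1736]
tool_rot: [0.705, 0.075, -0.701, 0.07]
ft_force: [0.3, 0.4, -1.5]
grip_width: 0.0193
total [-0.0139 -0.0348 -0.095 ] rot [-2.8  0.   0.4] n 6
[[15.8, 5.3, 3.6], [-0.46, 0.0, 0.07]]
[[15.8, 5.2, 3.6], [-0.46, 0.0, 0.07]]
[[15.8, 5.2, 3.6], [-0.46, 0.0, 0.07]]
[[15.8, 5.1, 3.7], [-0.46, 0.0, 0.07]]
[[15.8, 5.1, 3.7], [-0.46, 0.0, 0.07]]
[[15.8, 5.0, 3.8], [-0.46, 0.0, 0.07]]
```

```bash
python3 -m inch '[[0,[12,3,3],[-0.5,0,0]],[0,[16,4,3.6],[-0.5,0,0.1]],[0,[16,5,3.6],[-0.5,0,0.1]],[0,[16,5,3.6],[-0.5,0,0.1]],[0,[16,5,3.6],[-0.4,0,0.1]],[0,[12,3,3],[-0.4,0,0]],[0,[0,0,0],[0,0,0]],[0,[0,0,0],[0,0,0]]]' 60
python3 - <<'E'
from h import *
plan(pg+[0,0,.006],Rg,4);lip_now()
E
```

```text
time: 28.68
position: [0.5992, -0.2731, 0.0771]
tool_rot: [0.703, 0.091, -0.7, 0.09]
ft_force: [0.7, -0.0, -0.8]
grip_width: 0.0193
total [ 0.0014 -0.0061 -0.0425] rot [0.1 0.1 0.2] n 4
[[10.6, 1.6, 0.1], [0.03, 0.03, 0.06]]
[[10.6, 1.6, 0.1], [0.03, 0.03, 0.06]]
[[10.6, 1.6, 0.1], [0.03, 0.03, 0.06]]
[[10.6, 1.6, 0.1], [0.03, 0.03, 0.06]]
lip bin mm [  64.2 -399.5   56.9] pitch -0.1 yaw rel 21.3 roll 0.2 F [ 0.75 -0.03 -0.77] M [ 0.081 -0.183  0.005] w 0.0193 t 28.68
```

```bash
python3 -m inch '[[0,[10,1.6,0],[0,0,0]],[0,[11,1.6,0],[0,0,0]],[0,[10,1.5,0],[0,0,0]],[0,[8,1.5,0],[0,0,0]],[0,[0,0,0],[0,0,0]],[0,[0,0,0],[0,0,0]]]' 60
python3 -c "
from h import *
plan(pg,Rg,1);lip_now()"
```

```text
time: 29.42
position: [0.6029, -0.2799, 0.038]
tool_rot: [0.704, 0.09, -0.699, 0.091]
ft_force: [0.8, 0.6, 1.8]
grip_width: 0.0192
total [-0.0023  0.0007 -0.0094] rot [ 0.2 -0.   0. ] n 1
[[9.3, -1.3, 2.1], [0.18, -0.01, 0.05]]
lip bin mm [  68.8 -406.    17.3] pitch 0.0 yaw rel 21.3 roll 0.0 F [0.77 0.56 1.84] M [-0.007  0.373 -0.173] w 0.0192 t 29.42
```

```bash
python3 - <<'E'
from h import *
im=imaging.camera("wrist")[:,:,::-1].copy();cv2.imwrite("pics/w13.png",im)
a=cv2.imread("pics/w9raw.png")
E=lambda x:cv2.Canny(cv2.cvtColor(np.clip(255*(x/255.)**.5,0,255).astype(np.uint8),6),30,80)
for x in(a,im):
    g=(255*(cv2.cvtColor(x,6)/255.)**.5).astype(int)
    print("col279 rows 130-200",g[130:200:3,275:284].mean(1).round().astype(int).tolist());print("row185",g[180:190,240:320:2].mean(0).round().astype(int).tolist())
for c in("scene",):
    imaging.camera(c)
    for t in("lip","grip","scoop"):print(t,[(np.round(d["pixel"],1).tolist(),round(d["confidence"],2)) for d in imaging.tip_of(c,t)][:2])
f=lambda X:Rs.apply(np.array(X,float)/1000)+Ss
print(proj(P["scene"],f([[-82.5,0,5],[108,0,55],[0,0,0]])).round(1))
E
```

```text
col279 rows 130-200 [200, 199, 200, 200, 201, 202, 202, 202, 183, 179, 177, 155, 104, 105, 109, 106, 105, 104, 102, 100, 99, 98, 96, 95]
row185 [162, 164, 164, 158, 156, 157, 158, 159, 162, 166, 98, 98, 100, 100, 100, 101, 101, 101, 101, 102, 102, 102, 102, 103, 104, 105, 105, 105, 106, 106, 105, 118, 181, 185, 176, 179, 184, 180, 179, 176]
col279 rows 130-200 [200, 200, 201, 200, 200, 200, 200, 201, 180, 179, 179, 134, 105, 105, 109, 108, 105, 103, 103, 101, 100, 98, 97, 95]
row185 [185, 178, 175, 173, 174, 175, 177, 178, 179, 176, 89, 99, 100, 100, 100, 102, 101, 101, 102, 102, 102, 103, 104, 104, 104, 104, 105, 106, 106, 107, 107, 121, 193, 182, 188, 188, 190, 193, 184, 186]
lip [([187.3, 188.8], 0.86)]
grip [([187.9, 227.9], 0.89)]
scoop [([189.0, 209.8], 0.9), ([265.5, 307.1], 0.26)]
[[186.5 186.9]
 [187.3 230.3]
 [188.6 209.5]]
```

```bash
L='from h import *
lip_now()'
python3 -m inch '[[0,[2,0,0.5],[0,-0.8,0]],[0,[2,0,0.5],[0,-0.8,0]],[0,[0,0,0],[0,0,0]]]' >/dev/null; python3 -c "$L"
python3 -m inch '[[0,[2,0,0.5],[0,-0.8,0]],[0,[2,0,0.5],[0,-0.8,0]],[0,[0,0,0],[0,0,0]]]' >/dev/null; python3 -c "$L"
```

```text
lip bin mm [  68.6 -406.2   18.9] pitch -1.5 yaw rel 21.3 roll -0.0 F [0.31 1.12 1.54] M [ 0.051  0.322 -0.147] w 0.0194 t 30.05
lip bin mm [  67.9 -406.8   20.2] pitch -3.2 yaw rel 21.3 roll -0.1 F [0.8  0.17 1.93] M [ 0.092  0.135 -0.072] w 0.0191 t 30.42
```

```bash
python3 -m inch '[[30,[0,0,0],[0,0,0]],[50,[0,0,0],[0,0,0]],[87,[0,0,0],[0,0,0]],[87,[0,0,0],[0,0,0]],[87,[0,0,0],[0,0,0]],[87,[0,0,0],[0,0,0]],[87,[0,0,0],[0,0,0]],[87,[0,0,0],[0,0,0]]]'
python3 -m inch '[[87,[-10,0,0],[0,0,0]],[87,[-30,0,0],[0,0,0]],[87,[-40,0,0],[0,0,0]],[87,[-40,0,0],[0,0,0]],[87,[-40,0,0],[0,0,0]],[87,[-30,15,20],[0,0,0]],[87,[-10,30,40],[0,0,0]],[87,[0,30,40],[0,0,0]],[87,[0,30,40],[0,0,0]],[87,[0,30,40],[0,0,0]],[87,[0,20,30],[0,0,0]],[87,[0,0,0],[0,0,0]]]'
```

```text
time: 31.42
position: [0.6014, -0.2809, 0.0293]
tool_rot: [-0.683, -0.087, 0.719, -0.094]
ft_force: [-0.4, 1.6, 0.5]
grip_width: 0.0853
time: 32.92
position: [0.4456, -0.4873, 0.2572]
tool_rot: [-0.686, -0.085, 0.716, -0.099]
ft_force: [0.1, 0.4, -0.6]
grip_width: 0.0868
```

```bash
python3 -m inch '[[87,[0,40,30],[0,0,0]],[87,[0,40,30],[0,0,0]],[87,[0,40,30],[0,0,0]],[87,[0,40,20],[0,0,0]],[87,[0,0,0],[0,0,0]],[87,[0,0,0],[0,0,0]]]'
python3 - <<'E'
from h import *
from scipy.optimize import minimize
M={}
for c in P:
    im=imaging.camera(c);cv2.imwrite(f"pics/{c}_end.png",im[:,:,::-1])
    old=cv2.imread(f"pics/{c}0.png")[:,:,::-1]
    m=imaging.cut_out(c,"scoop")
    if m:M[c]=m[0]["pixels"].astype(float)
    for t in ("lip","grip","scoop","mat","tube0","beaker","wash_bottle","timer","flap_a_edge","flap_b_edge"):
        print(c,t,[(np.round(d["pixel"],1).tolist(),round(d["confidence"],2)) for d in imaging.tip_of(c,t)][:4])
    # brightness in trough rear half where tubes lay, before/after
    f=lambda X:Rs.apply(np.array(X,float)/1000)+Ss
    q=np.round(proj(P[c],f([[y,x,12] for y,x in((10,-30),(70,-30),(70,30),(10,30))]))).astype(np.int32)
    k=np.zeros((420,560),np.uint8);cv2.fillConvexPoly(k,q,1);k=k>0
    print("rear std/mean",old[k].mean(),old[k].std(),im[k].mean(),im[k].std())
    # flap_b & a regions diff
    for n,y in(("b",-66),("a",66)):
        k=np.zeros((420,560),np.uint8);cv2.fillConvexPoly(k,np.round(proj(P[c],np.array([b2w(60,y-45,148),b2w(60,y+45,148),b2w(40,y+45,182),b2w(40,y-45,182)]))).astype(np.int32),1);k=k>0
        print("flap",n,old[k].mean(0).round(),im[k].mean(0).round(),np.abs(old[k].astype(int)-im[k]).mean().round(1))
f=lambda q,cs:sum(1-np.minimum(M[c],s).sum()/np.maximum(M[c],s).sum() for c in cs for s in [sil(P[c],SC,[*q,.003])])
for c in M:
    r=minimize(f,[.49,-.307,.255],args=([c],),method="Nelder-Mead",options=dict(initial_simplex=[[.486,-.305,.27],[.50,-.305,.27],[.486,-.32,.27],[.486,-.305,.33]]));print(c,r.x.round(4),r.fun)
print(get_obs()["time"])
E
```

```text
time: 33.67
position: [0.3852, -0.6685, 0.2667]
tool_rot: [-0.687, -0.088, 0.714, -0.1]
ft_force: [0.1, -0.7, -0.4]
grip_width: 0.087
scene lip [([185.7, 187.4], 0.6)]
scene grip [([188.7, 229.1], 0.69), ([189.7, 184.4], 0.6)]
scene scoop [([188.9, 210.3], 0.89)]
scene mat [([189.8, 205.2], 0.94)]
scene tube0 [([247.3, 227.1], 0.6), ([122.8, 236.7], 0.6), ([155.7, 280.1], 0.46)]
scene beaker [([439.0, 246.0], 0.85)]
scene wash_bottle [([439.7, 201.0], 0.87)]
scene timer [([265.7, 307.4], 0.91), ([340.4, 179.5], 0.18)]
scene flap_a_edge [([342.2, 181.4], 0.67)]
scene flap_b_edge [([296.0, 174.5], 0.77)]
rear std/mean 84.9813401187447 41.49021763040453 96.10687022900764 34.28022194972038
flap b [58. 56. 55.] [52. 50. 49.] 7.6
flap a [58. 57. 55.] [59. 58. 56.] 1.4
top lip [([390.0, 265.7], 0.56)]
top grip [([378.2, 196.3], 0.81)]
top scoop [([383.1, 239.1], 0.92), ([135.1, 210.0], 0.16)]
top mat [([382.9, 241.0], 0.88)]
top tube0 [([396.1, 160.3], 0.75), ([319.5, 214.8], 0.66), ([439.8, 206.1], 0.6)]
top beaker [([135.7, 213.0], 0.73)]
top wash_bottle [([122.9, 256.5], 0.57)]
top timer [([300.5, 147.8], 0.77)]
top flap_a_edge [([226.5, 240.7], 0.75), ([120.6, 258.9], 0.73)]
top flap_b_edge [([273.9, 246.9], 0.77), ([138.1, 214.0], 0.6)]
rear std/mean 121.22151450813871 30.924738743512957 133.49327671620665 14.254664528252665
flap b [80. 80. 76.] [78. 78. 74.] 7.0
flap a [81. 82. 77.] [87. 88. 83.] 6.1
scene [ 0.4991 -0.3079  0.2534] 0.06757846875916695
top [ 0.4983 -0.3099  0.2521] 0.0535321777357336
34.875
```

```bash
python3 - <<'E'
from h import *
for c in P:
    a=cv2.imread(f"pics/{c}0.png").mean(2);b=cv2.imread(f"pics/{c}_end.png").mean(2)
    for n,y in(("b",-66),("a",66)):
        pts=[]
        for s in np.linspace(-.15,1.15,27):
            q=[proj(P[c],b2w(70-40*s,y+d,131+67*s)[None])[0] for d in range(-36,37,4)]
            q=np.round(q).astype(int);pts.append((a[q[:,1],q[:,0]].mean(),b[q[:,1],q[:,0]].mean()))
        print(c,n);print(np.array(pts).T.round().astype(int).tolist())
    d=np.abs(a-b);print("frac roof/floor diff",d[110:320,90:480].mean())
E
```

```text
scene b
[[39, 39, 39, 45, 62, 58, 57, 58, 59, 57, 56, 57, 56, 56, 56, 56, 56, 57, 57, 56, 54, 46, 37, 23, 47, 113, 139], [40, 40, 40, 45, 55, 51, 51, 52, 52, 51, 50, 50, 50, 49, 49, 50, 50, 50, 51, 50, 49, 45, 38, 24, 44, 94, 110]]
scene a
[[40, 39, 39, 45, 59, 57, 58, 58, 59, 57, 56, 56, 57, 56, 56, 56, 56, 57, 57, 55, 54, 46, 36, 22, 47, 115, 138], [40, 41, 40, 46, 60, 59, 59, 59, 60, 58, 58, 58, 58, 57, 57, 58, 57, 59, 58, 57, 55, 47, 38, 23, 47, 118, 142]]
frac roof/floor diff 11.027444037444038
top b
[[119, 109, 107, 102, 91, 83, 80, 79, 80, 80, 79, 79, 78, 78, 79, 78, 79, 79, 78, 76, 89, 117, 150, 163, 161, 162, 161], [116, 116, 113, 107, 93, 81, 78, 78, 78, 77, 77, 77, 76, 76, 76, 76, 76, 76, 76, 75, 86, 109, 138, 147, 146, 145, 143]]
top a
[[124, 110, 107, 101, 94, 84, 81, 81, 81, 80, 81, 80, 80, 80, 79, 80, 80, 80, 80, 78, 88, 112, 148, 160, 160, 160, 160], [133, 118, 116, 110, 102, 90, 88, 88, 87, 87, 87, 86, 85, 86, 86, 86, 86, 86, 86, 84, 96, 121, 160, 174, 173, 173, 173]]
frac roof/floor diff 22.5936223036223
```

```bash
python3 -c "
from rig import robot
print(robot.hand_in())"
```

```text
the job is handed in; nothing more can be done
None
```

The scoop is empty and back on its mat, and the job was handed in at about 35 s of the 72 s allowed.

**What I did:** The scoop's lip pushed flap_b in 18 mm at 1–2 N with no dead stop, so compartment b was the free one. I tipped the scoop there to about 40° with the lip some 75 mm past the slot's bottom edge, backed out, set the scoop down and moved the arm clear. Flap_a was never touched.

**Last checks:**
- **Tubes:** The held scoop weighed 1.81 N against about 2.6 N loaded, which matches three 25 g tubes gone. The detectors now see only the blue, red and yellow look-alikes.
- **Flaps:** Brightness profiles across both flaps show their edges where they were at the start, so both are shut. Flap_b and the bin roof near it look evenly darker, which I take to be the arm's shadow.
- **Scoop:** In both fixed views its outline matches a level scoop on the mat. It lies within about 7 mm of where my measurements put it at the start.
- **Beaker, wash bottle, timer:** These were still found within about 5 px of where they were. That is the detectors' usual scatter.

**What went wrong or disagreed:**
- **First grasp:** It closed on nothing, for a reason I did not find. A second one, 10 mm lower, held.
- **Drift while backing out:** The lip drifted sideways to about 4 mm from the slot's edge before I corrected it. The wrist force stayed within a few newtons at every reading.
- **Tilt in the grip:** The scoop had tilted about 3° nose-down in the grip, so the nose touched the mat first. I levelled it before letting go.
- **Picture limit:** I had used all 12 pictures, so the final checks are numbers only.

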